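Tighten the locknut of a slanted rotator head against a held collar

TASK

The big hexagonal locknut on the slanted head of the tube rotator is loose, and the spindle would spin round with it. Slip the wider of the two open spanners from the uphill side fully onto the square collar under the nut, handle pointing uphill beside the stop peg, and let go of it; then turn the nut clockwise (seen from above) until it comes up hard and tight, with the spanner keeping the collar from turning along. Leave the spanner on the collar and do not knock over the bottles, the beaker or the tube rack.

Things in the scene. Friction and masses are not known exactly. Their poses are not given: they have to be found in the camera images.
- head: Slanted head of the fixed rotator. Origin: centre of its aluminium deck's top face, on the spindle axis, 130 mm above the table. z: spindle axis, leaning 30 deg from vertical towards the robot; x: uphill in the deck plane, away from the robot; y: level, left. The deck (x -45 to +75 mm, y +-50 mm) carries the spanner at last. Collar z 0 to 22 mm, nut 22 to 54, then an 11 mm radius stud to 64.
- stop_peg (a point): Upright steel pin, radius 9 mm, that stops the spanner handle on its clockwise (-y) side. This point: on its axis, at x 160, y -45, z 12 mm of the head; its top is at z 38. An 18 mm wide bar under it (y -36 to -54, x 55 to 180 mm, top at z -12) carries it; else nothing is below the handle beyond the deck.
- collar_mid (a point): Centre of the square steel collar (40 x 40 mm, 22 mm high) under the nut, on the spindle axis. z along the axis; x and y normal to its faces, x within 0.12 rad of the head's uphill x at the start.
- spindle (a joint): Turn of the collar relative to the head (rad), positive counter-clockwise from above; 0: faces square to the head. Starts at -0.04 to 0.12. Spins on a friction of only 0.06 N m. As the nut is turned clockwise the spanner swings along, up to about 0.4 rad, until its handle bears on the stop peg. Beyond 0.65 either way counts as turned along.
- nut_mid (a point): Centre of the hexagonal steel locknut, 52 mm across flats, 32 mm high, on the spindle axis 38 mm above the deck. z along the axis; x normal to one pair of flats (others every 60 deg). Can be gripped along the axis with the tool tilted as the head is; 12 mm lie free between its underside and spanner jaws that rest on the deck.
- nut (a joint): Turn of the nut relative to the collar (rad), growing as it is tightened (clockwise from above). Starts loose at 0.3 to 0.7; hard tight at 1.2. Thread friction 0.3 N m, more than the spindle's, so without the spanner the collar turns along. The nut does not shift along the axis.
- spanner_grip (a point): The wider spanner, loose, 0.3 kg, lies flat on the table left or right of the rotator, handle pointing away from the robot within 0.3 rad; the like but smaller one (gap 26 mm, does not fit) on the other side. This point: on its black handle, 11 mm above the underside. x along the handle away from the jaws, y across, z up. Handle 24 mm wide, 22 mm high, from 25 mm before this point to 75 mm past it.
- spanner_jaw (a point): Centre of the wider spanner's jaws, 95 mm from the grip point, 5 mm above the underside; same axes. Jaws 10 mm thick, 68 mm wide, gap 44 mm, closed 22 mm behind this point (+x), open to -x; flared prong tips reach 34 mm ahead (start at least 65 mm uphill of the axis). Fully on, the point is on the spindle axis within a few mm, 5 mm above the deck.
- reagent: Brown bottle, 70 mm wide, 150 mm tall, origin under its centre. Bystander.
- wash: White bottle, 66 mm wide, 160 mm tall, origin under its centre. Bystander.
- beaker: Glass beaker, 76 mm wide, 90 mm tall, origin under its centre. Bystander.
- tube_rack: Steel rack of test tubes, 70 x 200 mm, about 105 mm tall, origin under its centre. Bystander.
There are look-alikes about, which are no part of the job. What is shaped like the part that bears spanner_grip but blue or red is not meant.

How it is judged (in metres and radians):
On the way, in this order (a step that is already met when the one before it is completed fails the run):
1. the wider spanner is fully on the collar, lying on the deck with its handle uphill, and let go, the nut still loose (x of spanner_jaw in the frame of head between -0.012 and 0.01 m and y of spanner_jaw in the frame of head between -0.01 and 0.01 m and z of spanner_jaw in the frame of head between 0 and 0.014 m and x of spanner_grip in the frame of head above 0.06 m and angle between the z axis of head and the z axis of spanner_grip, either way round below 0.2 rad and contact force between the fingers and spanner below 0.3 N and value of joint nut below 1 rad), for 0.2 s.
2. the nut is turned tight against the held collar (x of spanner_jaw in the frame of head between -0.012 and 0.01 m and y of spanner_jaw in the frame of head between -0.01 and 0.01 m and z of spanner_jaw in the frame of head between 0 and 0.014 m and value of joint nut above 1.12 rad), for 0.1 s.
At the end, for the whole second after the job is handed in: Nut within 0.08 rad of hard tight (joint above 1.12), collar within 0.65 rad of square to the head, the wider spanner at rest on the collar: jaw centre within about 10 mm of the spindle axis and less than 14 mm above the deck, handle uphill, lying within 0.2 rad of flat on the deck (all of step 2 and x of spanner_grip in the frame of head above 0.06 m and angle between the z axis of head and the z axis of spanner_grip, either way round below 0.2 rad and value of joint spindle between -0.65 and 0.65 rad and linear speed of spanner below 0.02 m/s); the robot touches nothing.
It fails at once if the collar turned round with the nut (more than 0.65 rad from square to the head) (value of joint spindle below -0.65 rad or value of joint spindle above 0.65 rad).
It fails at once if a bottle, the beaker or the tube rack knocked over (angle between any of reagent, wash, beaker, tube_rack's own z axis and vertical above 0.6 rad).
It also fails if it takes over 54 s, if anything falls off the work surface, if the arm or the gripper's body presses on something with over 40 N, if the wrist force passes 120 N, or if a joint passes its speed limit or range.

ROBOT

A 6-joint arm with a two-finger parallel gripper is mounted at the origin on the work surface. World frame = base frame: x ahead of the robot, y to its left, z up, the work surface at z = 0. Lengths are in m, angles in degrees, forces in N, time in s.
With the tool pointing down it reaches from about 0.25 to 0.725 m from the base axis. Payload 9.7 kg.
Tool frame: the origin (TCP) lies on the centre line of the jaws, within the pads' length; the fingertips stand 19 mm ahead of it and the grasp point (between the pads) is the TCP; z points along the fingers, y is the direction in which the jaws open and shut (so a half turn about z gives the same grasp; the last joint's range is limited). The gripper opens to 85 mm and grips with 20 to 120 N. Pads are 22 mm wide; open, the fingers measure 114 mm over their backs; the gripper's body (76 mm by 85 mm) begins 54 mm behind the grasp point. The pads swing forward as they close: fully open they stand 13 mm farther back than shut.
Start: joints at [-77.292, 4.979, 10.078, 95.1, 0, 90], TCP at [0.121, -0.537, 0.25] pointing down, gripper open.
Joint ranges: [-179.16, 179.16], [-48.56, 103.87], [-65.8, 70.77], [-126.05, 130.52], [-82.76, 87.17], [-180, 180]. Speed limits (degrees/s): [127.2, 127.2, 147.25, 180, 180, 180].

INTERFACE

Orientations are given as [roll, pitch, yaw] about the fixed x, y, z axes, in that order (R = Rz(yaw) Ry(pitch) Rx(roll)).
In Python, from workcell import bot gives the robot as it stands.
- The arm moves only by the tool servo_tool, never from a script. Its argument "motion" is a list that holds one entry, the list of rows, each a list of 6 numbers: the shift along the tool's x, y, z in mm, then the turn, a rotation vector about the tool's x, y, z in rad. A call has 1 to 5 rows; each row shifts and turns the commanded pose from where the row before left it, along the tool's axes as they then stand; what a row does not reach is not made up. A row lasts 1/10 s, in which the tool goes at most 50 mm and 8.59 degrees, less where a joint would pass 70% of its speed; a pose out of reach is approached as far as the arm can. A call is refused whole if a number of a shift passes 50 or a number of a turn 0.15, either way. A call with a gripper value outside its range is refused whole. "gripper" is the finger opening in mm, from 0 to 85.4, set as the call begins (left out, the last holds). The fingers move at their own pace and stop on an object; "newtons" is the grip in N (left out, the last holds). Time passes only in rows, so rows that do not move let the fingers close. It gives the time, the measured TCP pose, the force and the opening at its end, in the units of the state.
- bot.get_obs(): the state, without advancing time (a new reading comes with each control period).
- bot.camera(name): name is "scene" or "top" or "wrist"; returns a dict with "color" (400x640x3 uint8, red, green, blue), "fx", "fy", "cx", "cy" (pixels), "R" (3x3) and "t" (3): a world point X has camera coordinates R X + t. Camera axes: x right, y down, z forward; pixel columns grow to the right and rows downward; lengths in m; the calibration is good to about 2 mm. A picture is of the moment at which its call begins. There is no depth.
- bot.job_done(): hands the job in, once; it reports no verdict.
Trained networks look in a picture, given as the dict that the camera call returned (one of the last four; its "shot" number tells which), for a name from the list of things; names that differ only in an ending like _2 or _b are one class to them, and where a whole thing is asked for, a point or a joint stands for the part that bears it (a point fixed in the world has none). Each returns a list of dicts, best first, with "confidence" (0 to 1); they miss things now and then, are a little off and sometimes report something else, mostly with a low value. They report only what shows in the picture. A call takes as long as a camera call. They do not tell look-alikes from the thing itself.
- bot.look_for(picture, label): "rect" ([left, top, width, height] in pixels, round what is visible of it).
The state is a dict: "time": time; "q": joint angles; "qd": joint speeds; "joint_efforts": joint torques, N m; "ee_pos": TCP position; "tcp_rot": TCP orientation; "wrist_force": force on the tool from outside, world axes, zero at the start; "torque": the same for the moment, N m; "opening": finger opening in m.
Only numpy, scipy, OpenCV 4.12 (cv2) and the standard library are available. Lean on these libraries where they do the work, as an engineer would, in place of code of your own. Each camera call takes 0.05 s, during which the arm holds its last target.

## Working session

There is one attempt and no reset: what is moved stays moved. The work goes in short steps, Python scripts to look and compute and a tool call to move; the robot and the scene stay as the last step left them, time stands still between calls to the robot, and variables do not carry over. Pictures are saved under pics/ and viewed, and the job is handed in when it is done.

Besides the shell and the picture viewer there is one more tool, called after ">>>" by a JSON object that holds its "op" and its "data", one argument or row to a line. servo_tool: Moves the arm, as the interface text tells. Its arguments: {"type":"object","properties":{"motion":{"type":"array","items":{"type":"array","items":{"type":"array","items":{"type":"number"}}}},"gripper":{"type":"number"},"newtons":{"type":"number"}},"required":["motion"]}

```bash
ls; mkdir -p pics; python3 - <<'E'
from workcell import bot
import cv2
o=bot.get_obs();print(o)
for n in ("scene","top","wrist"):
    p=bot.camera(n);print(n,p["fx"],p["cx"],p["cy"],p["R"],p["t"],p["shot"])
    cv2.imwrite(f"pics/{n}0.png",p["color"][:,:,::-1])
    for l in ("head","spanner_grip","spanner_jaw","nut_mid","collar_mid","reagent","wash","beaker","tube_rack"):
        try: print(l,[(r["rect"],round(r["confidence"],2)) for r in bot.look_for(p,l)[:4]])
        except Exception as e: print(l,e)
print(bot.get_obs()["time"])
E
```

```text
pics
{'time': 0.0, 'q': array([-7.72916998e+01,  5.01200617e+00,  1.00334329e+01,  9.50996968e+01,
       -7.30051785e-04,  9.00002269e+01]), 'qd': array([ 0.07551137, -0.04543322, -0.08173862, -0.0182679 ,  0.15563812,
        0.00200137]), 'joint_efforts': array([ 1.14302027e-03, -5.20391607e+01,  4.64800644e+01,  1.64266198e-02,
       -4.62107187e-05,  1.36577503e-05]), 'ee_pos': array([ 0.12094373, -0.53632277,  0.24956522]), 'tcp_rot': array([-1.79921730e+02,  7.30361053e-04,  1.27080743e+01]), 'wrist_force': array([-0.04683838,  0.17902751, -0.29413566]), 'torque': array([ 0.00803099, -0.02699822, -0.00901244]), 'opening': 0.0855128368360803}
scene 477.7414029129798 317.59542148819526 199.7098216826006 [[-0.75719576  0.6531134   0.00987209]
 [ 0.44101719  0.52233111 -0.72984522]
 [-0.4818282  -0.54828195 -0.68354114]] [ 0.32562101 -0.18070292  1.888686  ] 1
head [([253.2, 168.2, 67.5, 44.3], 0.66)]
spanner_grip [([399.0, 251.8, 64.1, 39.9], 0.85), ([289.9, 147.8, 37.7, 19.3], 0.73), ([320.1, 237.7, 62.5, 43.8], 0.72)]
spanner_jaw [([323.1, 239.1, 55.0, 44.7], 0.97), ([286.4, 1
[... 910 characters left out ...]
d [([345.7, 197.1, 20.1, 23.5], 0.7)]
collar_mid [([345.4, 194.3, 21.4, 26.2], 0.62)]
reagent [([292.3, 107.3, 23.2, 36.0], 0.95)]
wash [([184.6, 165.3, 32.0, 28.6], 0.68)]
beaker [([379.4, 108.0, 27.0, 26.0], 0.77), ([187.6, 166.4, 31.5, 26.1], 0.55), ([333.3, 129.0, 37.0, 95.2], 0.37)]
tube_rack [([415.9, 111.4, 75.5, 33.1], 0.75)]
wrist 300.0600127175156 323.2484864178845 197.81696033965832 [[ 2.20615646e-01 -9.75360661e-01  5.63280406e-04]
 [-9.40646488e-01 -2.12610916e-01  2.64538811e-01]
 [-2.57900990e-01 -5.88912486e-02 -9.64374875e-01]] [-0.5515683  -0.03458139  0.37739036] 3
head []
spanner_grip []
spanner_jaw []
nut_mid []
collar_mid []
reagent []
wash []
beaker []
tube_rack []
1.5
```

View pictures.

```bash
python3 -c "
import cv2
for n,(a,b,c,d) in dict(scene=(140,130,360,200),top=(130,90,380,230)).items():
    i=cv2.imread(f'pics/{n}0.png')[b:b+d,a:a+c]
    cv2.imwrite(f'pics/{n}0z.png',cv2.resize(i,None,fx=2,fy=2,interpolation=cv2.INTER_CUBIC))
"
```

```text
(no output)
```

View pics/top0z.png

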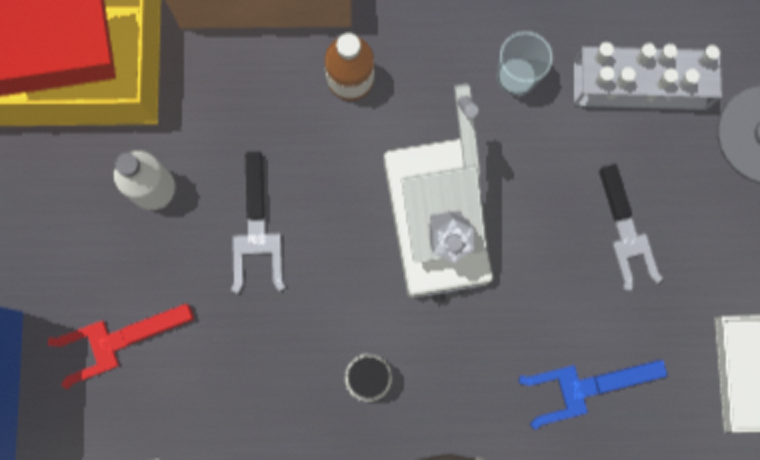

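View pics/scene0z.png

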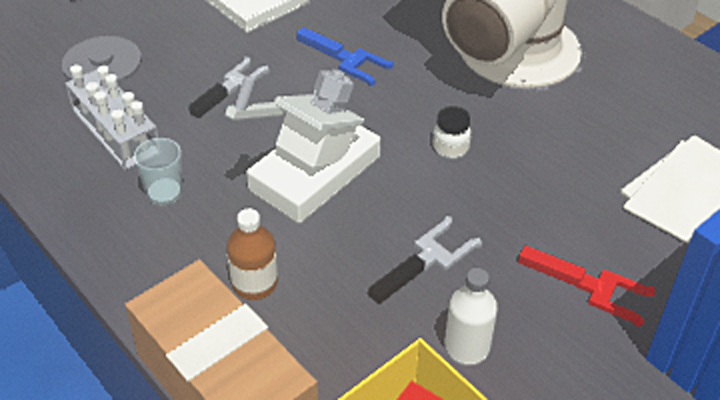

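View pics/wrist0.png

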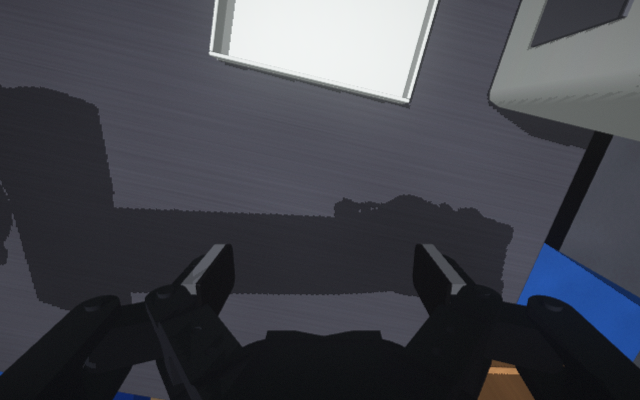

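```bash
cat > h.py <<'E'
import numpy as np
from scipy.optimize import least_squares
from scipy.spatial.transform import Rotation as Ro
C={}
C["scene"]=dict(fx=477.7414,fy=477.7414,cx=317.595,cy=199.71,R=np.array([[-0.75719576,0.6531134,0.00987209],[0.44101719,0.52233111,-0.72984522],[-0.4818282,-0.54828195,-0.68354114]]),t=np.array([0.32562101,-0.18070292,1.888686]))
C["top"]=dict(fx=475.979,fy=475.979,cx=320.561,cy=193.1376,R=np.array([[-0.01598351,-0.9997705,0.01426433],[-0.98244301,0.0130512,-0.1861059],[0.18587703,-0.01698852,-0.98242614]]),t=np.array([0.09694328,0.54056859,1.29732654]))
def proj(c,X):
    p=np.asarray(X)@np.asarray(c["R"]).T+c["t"]
    return np.stack([c["fx"]*p[...,0]/p[...,2]+c["cx"],c["fy"]*p[...,1]/p[...,2]+c["cy"]],-1)
def ray(c,u):
    R=np.asarray(c["R"]);o=-R.T@c["t"]
    d=R.T@np.array([(u[0]-c["cx"])/c["fx"],(u[1]-c["cy"])/c["fy"],1.]);return o,d/np.linalg.norm(d)
def onz(c,u,z):
    o,d=ray(c,u);return o+d*(z-o[2])/d[2]
def tri(obs):
    A=np.zeros((3,3));b=np.zeros(3)
    for c,u in obs:
        o,d=ray(c,u);P=np.eye(3)-np.outer(d,d);A+=P;b+=P@o
    X=np.linalg.solve(A,b)
    return X,[np.round(proj(c,X)-u,2) for c,u in obs]
def headR(psi):
    return Ro.from_euler("z",psi).as_matrix()@Ro.from_euler("y",-30,degrees=True).as_matrix()
def headpt(h,p): # h=x,y,psi ; p in m
    return np.array([h[0],h[1],0.13])+np.asarray(p)@headR(h[2]).T
def rows_to(o,pos,Rt,n):
    """constant tool-frame rows from measured obs to pos,R in n rows (sanity print)"""
    R=Ro.from_euler("xyz",o["tcp_rot"],degrees=True).as_matrix()
    return R.T@(np.asarray(pos)-o["ee_pos"])*1000, Ro.from_matrix(R.T@Rt).as_rotvec()
E
python3 - <<'E'
from h import *
T=C["top"];S=C["scene"]
z=lambda a,b:(130+a/2,90+b/2)
s=lambda a,b:(140+a/2,130+b/2)
for n,u,h in [("hend",z(254.5,154),.022),("hstart",z(257,219),.022),("tipL",z(238,291),.01),("tipR",z(281,289),.01)]:
    print(n,onz(T,u,h).round(4))
for n,a,b in [("stud",z(454,243),s(336,74)),("pegtop",z(469,107),s(244,68)),("hend",z(254.5,154),s(375,295))]:
    X,e=tri([(T,a),(S,b)]);print(n,X.round(4),e)
E
```

```text
hend [0.6272 0.2719 0.022 ]
hstart [0.531  0.2674 0.022 ]
tipL [0.4289 0.2951 0.01  ]
tipR [0.4308 0.2337 0.01  ]
stud [ 0.4699 -0.0016  0.1792] [array([ 0.43, -0.41]), array([0.46, 0.1 ])]
pegtop [ 0.6275 -0.02    0.2606] [array([ 1.52, -1.59]), array([1.73, 0.5 ])]
hend [0.6292 0.2742 0.0106] [array([-0.33,  0.29]), array([-0.42, -0.07])]
```

>>> {"op": "servo_tool", "data": {
  "motion": [
    [[20, -10, -3, 0, 0, 0], [38, -20, -6, 0, 0, 0], [38, -20, -6, 0, 0, 0], [38, -20, -6, 0, 0, 0], [38, -20, -6, 0, 0, 0]]
  ]
}}

```text
time: 2.0
ee_pos: [0.2699, -0.4097, 0.2776]
tcp_rot: [180.0, -0.0, 12.7]
wrist_force: [0.6, -0.6, -0.7]
opening: 0.0853
```

>>> {"op": "servo_tool", "data": {
  "motion": [
    [[38, -20, -6, 0, 0, 0], [38, -20, -6, 0, 0, 0], [38, -20, -6, 0, 0, 0], [36, -25, -5, 0, 0, 0], [20, -42, 0, 0, 0, 0]]
  ]
}}

```text
time: 2.5
ee_pos: [0.4089, -0.2487, 0.2999]
tcp_rot: [180.0, -0.0, 12.7]
wrist_force: [-0.1, 0.2, 0.3]
opening: 0.0854
```

>>> {"op": "servo_tool", "data": {
  "motion": [
    [[19, -42, 0, 0, 0, 0], [19, -42, 0, 0, 0, 0], [19, -42, 0, 0, 0, 0], [19, -42, 0, 0, 0, 0], [19, -42, 0, 0, 0, 0]]
  ]
}}

```text
time: 3.0
ee_pos: [0.4533, -0.022, 0.3005]
tcp_rot: [180.0, -0.0, 12.7]
wrist_force: [0.4, 0.3, 0.0]
opening: 0.0856
```

>>> {"op": "servo_tool", "data": {
  "motion": [
    [[19, -42, 0, 0, 0, 0], [19, -42, 0, 0, 0, 0], [19, -42, 0, 0, 0, 0], [19, -42, 0, 0, 0, 0], [19, -42, 0, 0, 0, 0]]
  ]
}}

```text
time: 3.5
ee_pos: [0.5102, 0.1609, 0.3011]
tcp_rot: [-178.1, 0.0, 16.6]
wrist_force: [0.0, -0.1, 0.7]
opening: 0.0856
```

>>> {"op": "servo_tool", "data": {
  "motion": [
    [[0, -25, 0, 0, 0, 0.06], [0, -25, 0, 0, 0, 0.06], [0, -25, 0, 0, 0, 0.06], [0, -20, 0, 0, 0, 0.06], [0, 0, 0, 0, 0, 0]]
  ]
}}

```text
time: 4.0
ee_pos: [0.5125, 0.1402, 0.3077]
tcp_rot: [-173.4, 1.0, 12.0]
wrist_force: [0.1, -0.5, 0.2]
opening: 0.0856
```

```bash
python3 - <<'E'
from workcell import bot
import cv2,pickle
o=bot.get_obs();p=bot.camera("wrist")
print(o["time"],o["ee_pos"],o["tcp_rot"],o["q"])
pickle.dump((o,p),open("w1.pkl","wb"))
cv2.imwrite("pics/w1.png",p["color"][:,:,::-1])
E
```

```text
4.0 [0.51251539 0.1402378  0.3076822 ] [-173.35275263    0.98205369   12.03763965] [ 11.98148851   4.91379159  16.27326996 102.34807444   6.64628177
 179.94347725]
```

View pics/w1.png

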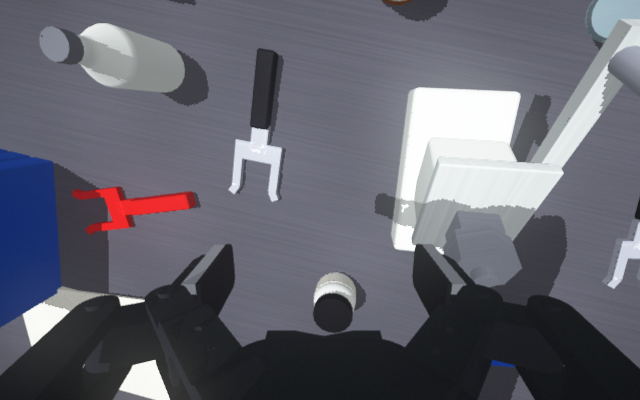

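>>> {"op": "servo_tool", "data": {
  "motion": [
    [[0, 0, 0, 0, 0, -0.149], [0, 0, 0, 0, 0, -0.149], [0, 0, 0, 0, 0, -0.149], [0, 0, 0, 0, 0, -0.149], [0, 0, 0, 0, 0, -0.149]]
  ]
}}

```text
time: 4.55
ee_pos: [0.5122, 0.1417, 0.3072]
tcp_rot: [-174.5, -3.8, 55.0]
wrist_force: [0.2, -0.1, -0.1]
opening: 0.0854
```

>>> {"op": "servo_tool", "data": {
  "motion": [
    [[0, 0, 0, 0, 0, -0.149], [0, 0, 0, 0, 0, -0.149], [0, 0, 0, 0, 0, -0.149], [0, 0, 0, 0, 0, -0.149], [0, 0, 0, 0, 0, -0.149]]
  ]
}}

```text
time: 5.05
ee_pos: [0.5122, 0.1418, 0.3072]
tcp_rot: [-178.5, -6.5, 97.8]
wrist_force: [-0.2, 0.1, -0.4]
opening: 0.0852
```

>>> {"op": "servo_tool", "data": {
  "motion": [
    [[0, 0, 0, 0, 0, -0.149], [0, 0, 0, 0, 0, -0.149], [0, 0, 0, 0, 0, -0.149], [0, 0, 0, 0, 0, -0.149], [0, 0, 0, 0, 0, -0.149]]
  ]
}}

```text
time: 5.55
ee_pos: [0.5122, 0.1418, 0.3072]
tcp_rot: [176.7, -5.8, 140.7]
wrist_force: [-0.2, -0.4, 0.0]
opening: 0.0852
```

>>> {"op": "servo_tool", "data": {
  "motion": [
    [[0, 0, 0, 0, 0, -0.149], [0, 0, 0, 0, 0, -0.149], [0, 0, 0, 0, 0, -0.149], [0, 0, 0, 0, 0, -0.149], [0, 0, 0, 0, 0, -0.149]]
  ]
}}

```text
time: 6.05
ee_pos: [0.5122, 0.1418, 0.3072]
tcp_rot: [173.6, -2.0, -176.6]
wrist_force: [0.1, -0.8, -0.1]
opening: 0.0854
```

```bash
python3 - <<'E'
from workcell import bot
from h import *
o=bot.get_obs()
print(o["time"],o["ee_pos"],o["tcp_rot"],o["q"])
Rt=Ro.from_euler("xyz",[180,0,182],degrees=True).as_matrix()
print(rows_to(o,[.57,.268,.30],Rt,1))
import pickle
_,p=pickle.load(open("w1.pkl","rb"))
for n,u,h in [("hend",(267,50),.022),("hst",(259.5,128),.022),("tL",(235,190),.01),("tR",(274,197),.01)]:
    print(n,onz(p,u,h))
E
```

```text
6.05 [0.5122407  0.14175062 0.30722107] [ 173.63064726   -1.99806166 -176.62560644] [ 12.17067321   4.92600535  16.23642406 102.30704085   6.59966557
   8.85000044]
(array([-65.3024203 , 121.32498507,  18.52105799]), array([ 0.11073132, -0.0361682 ,  0.02202223]))
hend [0.62987983 0.27079816 0.022     ]
hst [0.5321357  0.26619508 0.022     ]
tL [0.43218333 0.29372804 0.01      ]
tR [0.43579303 0.23335832 0.01      ]
```

>>> {"op": "servo_tool", "data": {
  "motion": [
    [[0, 0, 0, 0.11, -0.036, 0.02], [-12, 31, 27, 0, 0, 0], [-12, 31, 27, 0, 0, 0], [-12, 31, 27, 0, 0, 0], [-12, 31, 27, 0, 0, 0]]
  ]
}}

```text
time: 6.55
ee_pos: [0.5565, 0.2685, 0.1983]
tcp_rot: [180.0, -0.0, -178.2]
wrist_force: [1.5, -0.9, 0.2]
opening: 0.0853
```

>>> {"op": "servo_tool", "data": {
  "motion": [
    [[0, 0, 0, 0, 0, 0], [0, 0, 0, 0, 0, 0]]
  ]
}}

```text
time: 6.75
ee_pos: [0.5559, 0.2676, 0.1983]
tcp_rot: [-180.0, -0.2, -178.2]
wrist_force: [0.4, 0.5, 0.5]
opening: 0.0855
```

```bash
python3 - <<'E'
from workcell import bot
import cv2,pickle
o=bot.get_obs();p=bot.camera("wrist")
print(o["time"],o["ee_pos"],o["tcp_rot"],o["q"])
pickle.dump((o,p),open("w2.pkl","wb"))
cv2.imwrite("pics/w2.png",p["color"][:,:,::-1])
E
```

```text
6.75 [0.55588485 0.26756992 0.19827493] [-1.79975907e+02 -1.59944976e-01 -1.78163254e+02] [2.56850166e+01 1.37100054e+01 1.41897804e+01 9.06358048e+01
 4.26326643e-02 2.38481788e+01]
```

View pics/w2.png

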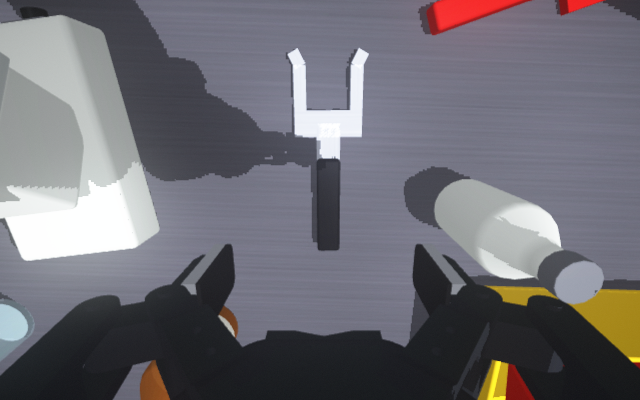

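```bash
python3 - <<'E'
from h import *
import pickle,cv2
o,p=pickle.load(open("w2.pkl","rb"));_,p1=pickle.load(open("w1.pkl","rb"))
g=cv2.cvtColor(p["color"],cv2.COLOR_RGB2GRAY)
for r in (170,190,210,230,245): print(r,g[r,308:350])
for n,u,h in [("hend",(329.5,249),.022),("hst",(329.7,160),.022),("tL",(293,51),.01),("tR",(363,51),.01),("pL",(299,110),.01),("pR",(357,110),.01)]:
    print(n,onz(p,u,h).round(4))
for a,b in [((329.5,249),(267,50)),((329.7,160),(259.5,128))]:
    print(tri([(p,a),(p1,b)]))
E
```

```text
170 [126 126 115  79  79  79  78  79  70  51  54  58  60  60  62  64  63  63
  65  65  66  65  65  67  66  66  67  69  68  67  60  68 104 126 127 126
 126 126 127 126 126 127]
190 [124 125 114  75  75  75  74  75  68  43  48  54  54  56  56  55  55  56
  57  57  58  58  57  59  59  59  60  61  59  57  52  65 108 127 126 126
 126 126 124 125 126 125]
210 [122 123 123 112  73  71  71  72  66  44  44  49  49  50  51  51  51  51
  52  50  50  52  53  51  53  53  54  54  54  52  46  65 121 119 120 120
 120 119 120 119 119 118]
230 [121 122 122 111  72  73  73  72  68  48  43  46  48  49  49  50  49  48
  49  49  51  50  50  50  51  52  52  52  51  48  47  78 122 122 122 123
 124 124 124 124 123 123]
245 [119 120 121 119 120 119 120 120 113  84  40  43  47  46  48  49  48  48
  48  47  48  48  48  49  50  49  49  51  49  47  54  88 120 119 119 119
 119 118 119 119 120 119]
hend [0.6282 0.2752 0.022 ]
hst [0.5315 0.2717 0.022 ]
tL [0.4307 0.2332 0.01  ]
tR [0.4285 0.2997 0.01  ]
pL [0.4843 0.2395 0.01  ]
pR [0.4824 0.2973 0.01  ]
(array([0.63166628, 0.27473042, 0.01278002]), [array([-0.73, -0.72]), array([-0.62, -0.76])])
(array([0.5318919 , 0.27091258, 0.01066085]), [array([-1.04, -1.22]), array([-0.69, -1.03])])
```

>>> {"op": "servo_tool", "data": {
  "motion": [
    [[-1, 5, 20, 0, 0, -0.006], [0, 0, 45, 0, 0, 0], [0, 0, 45, 0, 0, 0], [0, 0, 40, 0, 0, 0], [0, 0, 20, 0, 0, 0]]
  ]
}}

```text
time: 7.3
ee_pos: [0.5561, 0.2709, 0.0271]
tcp_rot: [-180.0, -0.2, -178.0]
wrist_force: [-0.3, 0.1, 0.3]
opening: 0.0853
```

>>> {"op": "servo_tool", "data": {
  "motion": [
    [[0, 0, 5, 0, 0, 0], [0, 0, 0, 0, 0, 0]]
  ]
}}

```text
time: 7.5
ee_pos: [0.5575, 0.272, 0.0254]
tcp_rot: [179.9, -0.0, -177.9]
wrist_force: [-0.1, 0.0, -0.1]
opening: 0.0856
```

>>> {"op": "servo_tool", "data": {
  "motion": [
    [[0, 0, 0, 0, 0, 0], [0, 0, 0, 0, 0, 0], [0, 0, 0, 0, 0, 0], [0, 0, 0, 0, 0, 0], [0, 0, 0, 0, 0, 0]]
  ],
  "gripper": 0,
  "newtons": 70
}}

```text
time: 8.0
ee_pos: [0.5574, 0.2727, 0.025]
tcp_rot: [179.9, 0.0, -177.9]
wrist_force: [0.4, -1.1, 10.9]
opening: 0.0226
```

>>> {"op": "servo_tool", "data": {
  "motion": [
    [[0, 0, 0, 0, 0, 0], [0, 0, 0, 0, 0, 0]]
  ]
}}

```text
time: 8.2
ee_pos: [0.5574, 0.2727, 0.025]
tcp_rot: [179.9, 0.0, -177.9]
wrist_force: [-1.1, -1.4, 6.3]
opening: 0.0224
```

>>> {"op": "servo_tool", "data": {
  "motion": [
    [[0, 0, -20, 0, 0, 0], [0, 0, -45, 0, 0, 0], [0, 0, -45, 0, 0, 0], [-3, -15, -42, 0, 0, 0], [-4, -25, -40, 0, 0, 0]]
  ]
}}

```text
time: 8.7
ee_pos: [0.5653, 0.2333, 0.2174]
tcp_rot: [180.0, -0.1, -177.8]
wrist_force: [0.8, 0.1, -3.8]
opening: 0.0225
```

>>> {"op": "servo_tool", "data": {
  "motion": [
    [[-4, -30, -40, 0, 0, 0], [-6, -30, -38, 0, 0, 0], [-6, -33, -25, 0, 0, 0], [0, 0, 0, 0, 0, 0], [0, 0, 0, 0, 0, 0]]
  ]
}}

```text
time: 9.2
ee_pos: [0.5857, 0.1399, 0.3187]
tcp_rot: [179.9, -0.1, -178.0]
wrist_force: [0.2, -0.2, -4.2]
opening: 0.0221
```

```bash
python3 - <<'E'
from workcell import bot
import cv2,pickle
o=bot.get_obs();p=bot.camera("wrist")
print(o["time"],o["ee_pos"],o["tcp_rot"],o["wrist_force"],o["opening"])
pickle.dump((o,p),open("w3.pkl","wb"))
cv2.imwrite("pics/w3.png",p["color"][:,:,::-1])
E
```

```text
9.2 [0.58565315 0.13989683 0.31868478] [ 1.79944777e+02 -5.61627931e-02 -1.77965621e+02] [ 0.17754324 -0.17641356 -4.19672136] 0.022131051389619103
```

View pics/w3.png

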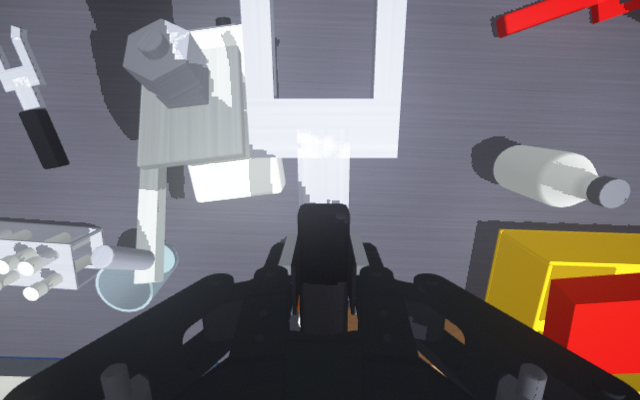

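```bash
python3 -c "
import cv2
i=cv2.imread('pics/w3.png')[0:290,70:290]
cv2.imwrite('pics/w3z.png',cv2.resize(i[:150,:],None,fx=3.5,fy=3.5,interpolation=cv2.INTER_CUBIC))
cv2.imwrite('pics/w3y.png',cv2.resize(i[140:,:],None,fx=3.5,fy=3.5,interpolation=cv2.INTER_CUBIC))
i=cv2.imread('pics/top0.png')[120:250,300:400]
cv2.imwrite('pics/t0y.png',cv2.resize(i,None,fx=4.5,fy=4.5,interpolation=cv2.INTER_CUBIC))
i=cv2.imread('pics/scene0.png')[150:250,240:340]
cv2.imwrite('pics/s0y.png',cv2.resize(i,None,fx=6,fy=6,interpolation=cv2.INTER_CUBIC))
"
```

```text
(no output)
```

View pics/w3z.png

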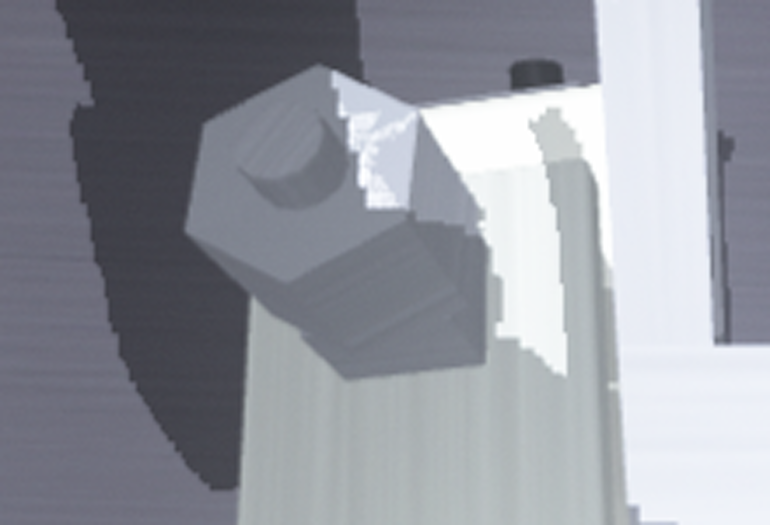

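View pics/w3y.png

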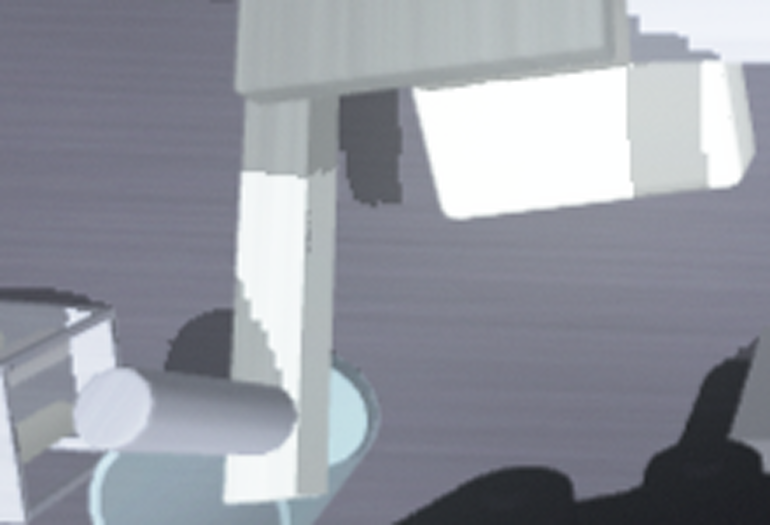

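View pics/t0y.png

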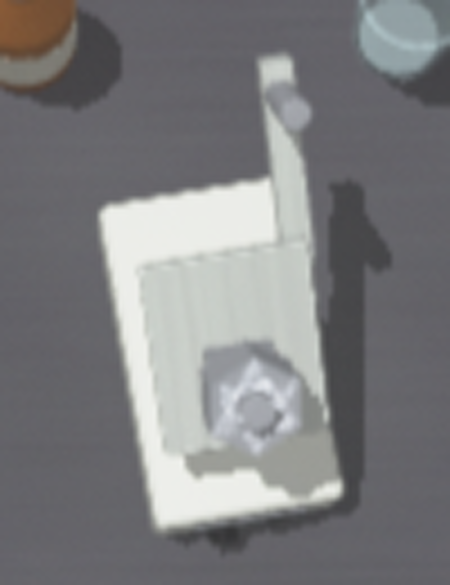

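View pics/s0y.png

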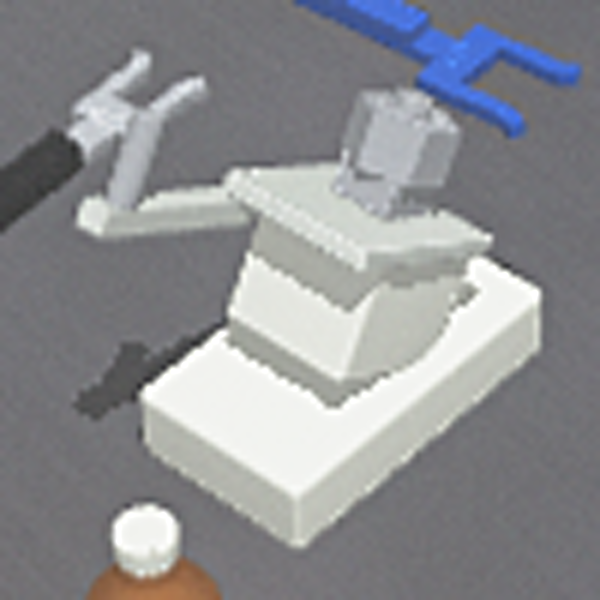

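```bash
cat > fit.py <<'E'
from h import *
import pickle
o,W=pickle.load(open("w3.pkl","rb"));T=C["top"];S=C["scene"]
z=lambda a,b:(70+a/3.5,b/3.5)
y=lambda a,b:(70+a/3.5,140+b/3.5)
t=lambda a,b:(300+a/4.5,120+b/4.5)
s=lambda a,b:(240+a/6,150+b/6)
ob=[(W,z(281,143),(0,0,64)),(W,y(237,95),(75,-50,0)),(W,y(606,50),(75,50,0)),(W,y(113,408),(160,-45,38)),(W,y(224,502),(180,-54,-12)),(W,y(295,500),(180,-36,-12)),
(T,t(258,410),(0,0,64)),(T,t(296,108),(160,-45,38)),(T,t(140,265),(75,50,0)),(T,t(308,240),(75,-50,0)),(T,t(258,58),(180,-36,-12)),(T,t(291,55),(180,-54,-12)),
(S,s(230,175),(75,-50,0)),(S,s(363,250),(75,50,0)),(S,s(490,240),(-45,50,0))]
hv=[z(320,65),z(203,123),z(185,230),z(287,282),z(407,208),z(417,107)]
# vertices going counterclockwise from above? image: left=-y, up = -x(head)
def res(v,sel=None):
    r=[]
    for i,(c,u,p) in enumerate(ob):
        if sel is None or c is sel: r.append(proj(c,headpt(v[:3],np.array(p)/1e3))-u)
    if sel is None or sel is W:
        for k,u in enumerate(hv):
            a=v[3]+k*np.pi/3*SG
            p=np.array([30.02*np.cos(a),30.02*np.sin(a),54])/1e3
            r.append(proj(W,headpt(v[:3],p))-u)
    return np.array(r)
for SG in (1,-1):
  for sel in (None,W,T,S):
    best=None
    for a0 in np.arange(-3,3.2,.5):
        f=least_squares(lambda v:res(v,sel).ravel(),[.5,0,.19,a0],loss="soft_l1")
        if best is None or f.cost<best.cost: best=f
    print(SG,best.x.round(4),round(best.cost,2))
    if sel is W or sel is None: print(res(best.x,sel).round(1).tolist())
E
python3 fit.py
python3 - <<'E'
from h import *
import pickle
o,W=pickle.load(open("w3.pkl","rb"))
R=Ro.from_euler("xyz",o["tcp_rot"],degrees=True).as_matrix()
for d in (.009,.014,.019):   # height of jaw upper face along tool z relative TCP
    for u in [(274,98),(376,98),(243,157),(400,157)]:
        oo,dd=ray(W,u); a=R.T@(oo-o["ee_pos"]);b=R.T@dd
        print(d,u,((a+b*(d-a[2])/b[2])*1000).round(1))
E
```

```text
1 [0.4985 0.0045 0.1589 3.0582] 11.17
[[-1.1, -1.6], [-1.6, -0.5], [-0.3, -1.0], [-0.4, 0.3], [0.4, 1.2], [0.2, -0.5], [-0.1, 0.8], [-0.1, 1.5], [-0.4, 0.8], [0.0, -0.0], [0.3, 1.1], [-0.1, 0.6], [-0.8, -1.3], [0.6, 0.0], [0.6, -0.9], [-0.4, -0.3], [0.4, 0.2], [0.3, 0.9], [0.4, 0.5], [0.3, 3.2], [0.8, 0.5]]
1 [0.4984 0.0046 0.1591 3.0588] 7.24
[[-1.1, -1.8], [-1.6, -0.7], [-0.3, -1.2], [-0.4, 0.1], [0.4, 1.0], [0.3, -0.6], [-0.4, -0.5], [0.4, 0.0], [0.3, 0.7], [0.4, 0.3], [0.3, 3.0], [0.8, 0.3]]
1 [ 0.5007  0.0042  0.1606 -1.5   ] 0.67
1 [ 0.5012  0.0067  0.1578 -2.    ] 1.05
-1 [0.4992 0.0046 0.1579 0.1787] 243.12
[[-0.9, -0.7], [-1.6, 0.2], [-0.3, -0.2], [-0.4, 1.1], [0.4, 1.8], [0.2, 0.2], [-0.1, 0.5], [-0.1, 1.2], [-0.4, 0.6], [0.0, -0.2], [0.4, 0.9], [-0.1, 0.4], [-1.0, -1.2], [0.4, 0.1], [0.5, -0.8], [0.9, 61.7], [-0.0, 38.7], [1.0, -21.9], [0.1, -59.8], [-1.2, -33.3], [2.1, 25.0]]
-1 [0.4989 0.0046 0.158  0.1787] 240.08
[[-0.9, -1.0], [-1.6, -0.1], [-0.3, -0.5], [-0.4, 0.8], [0.4, 1.6], [0.2, -0.1], [0.9, 61.4], [-0.0, 38.4], [1.0, -22.2], [0.1, -60.1], [-1.2, -33.6], [2.1, 24.6]]
-1 [ 0.5007  0.0042  0.1606 -1.5   ] 0.67
-1 [ 0.5012  0.0067  0.1578 -2.    ] 1.05
0.009 (274, 98) [ 73.9 -22.    9. ]
0.009 (376, 98) [73.9 20.7  9. ]
0.009 (243, 157) [ 49.2 -36.7   9. ]
0.009 (400, 157) [49.2 32.4  9. ]
0.014 (274, 98) [ 74.1 -22.8  14. ]
0.014 (376, 98) [74.1 21.5 14. ]
0.014 (243, 157) [ 48.5 -38.1  14. ]
0.014 (400, 157) [48.5 33.7 14. ]
0.019 (274, 98) [ 74.4 -23.6  19. ]
0.019 (376, 98) [74.4 22.3 19. ]
0.019 (243, 157) [ 47.8 -39.4  19. ]
0.019 (400, 157) [47.9 34.9 19. ]
```

```bash
cat > tgt.py <<'E'
from h import *
import sys
H=np.array([.4985,.0046,.159])
J=np.array([96,-1,17.])/1e3
def toolR(yaw=0): # yaw about head z
    R=headR(H[2])@Ro.from_euler("z",yaw).as_matrix()
    return np.stack([-R[:,0],R[:,1],-R[:,2]],1)
def tcp_for_jaw(j,yaw=0):
    return headpt(H,np.array(j)/1e3)-toolR(yaw)@J
def in_head(o):
    R=Ro.from_euler("xyz",o["tcp_rot"],degrees=True).as_matrix()
    hr=headR(H[2]);O=np.array([H[0],H[1],.13])
    t=hr.T@(o["ee_pos"]-O)*1e3; j=hr.T@(o["ee_pos"]+R@J-O)*1e3
    return t.round(1),j.round(1),Ro.from_matrix(toolR(0).T@R).as_rotvec().round(3)
def delta(o,pos,Rt):
    R=Ro.from_euler("xyz",o["tcp_rot"],degrees=True).as_matrix()
    return (R.T@(pos-o["ee_pos"])*1e3).round(1),Ro.from_matrix(R.T@Rt).as_rotvec().round(4)
E
python3 - <<'E'
from tgt import *
from workcell import bot
o=bot.get_obs();print(in_head(o))
P=tcp_for_jaw((108,5,75),.02);print(P)
print(delta(o,P,toolR(.02)))
R0=Ro.from_euler("xyz",o["tcp_rot"],degrees=True)
print((o["ee_pos"]-P)@toolR(.02)*-1000)
E
```

```text
(array([186.7, 120.5, 109. ]), array([ 95.7, 131.2, 142.2]), array([0.031, 0.525, 0.12 ]))
[0.62623349 0.03310337 0.31165474]
(array([ -37. , -108.9,    6. ]), array([-0.026 , -0.5257, -0.1394]))
[ -14.97610192 -112.88801667   17.04179627]
```

>>> {"op": "servo_tool", "data": {
  "motion": [
    [[0, 0, 0, -0.0065, -0.131, -0.035], [0, 0, 0, -0.0065, -0.131, -0.035], [0, 0, 0, -0.0065, -0.131, -0.035], [0, 0, 0, -0.0065, -0.131, -0.035], [-3, -18, 2, 0, 0, 0]]
  ]
}}

```text
time: 9.75
ee_pos: [0.5865, 0.1247, 0.3123]
tcp_rot: [-179.3, 29.7, -169.2]
wrist_force: [-0.6, 0.1, -3.5]
opening: 0.0222
```

>>> {"op": "servo_tool", "data": {
  "motion": [
    [[-4, -30, 3, 0, 0, 0], [-4, -30, 4, 0, 0, 0], [-4, -25, 5, 0, 0, 0], [0, -10, 3, 0, 0, 0], [0, 0, 0, 0, 0, 0]]
  ]
}}

```text
time: 10.25
ee_pos: [0.6259, 0.0328, 0.3103]
tcp_rot: [-179.4, 29.8, -169.6]
wrist_force: [-0.8, -0.0, -3.5]
opening: 0.0224
```

>>> {"op": "servo_tool", "data": {
  "motion": [
    [[0, 0, 0, 0, 0, 0]]
  ]
}}

```text
time: 10.35
ee_pos: [0.6259, 0.0339, 0.3117]
tcp_rot: [-179.4, 29.9, -169.5]
wrist_force: [-0.0, 0.2, -2.5]
opening: 0.0221
```

```bash
python3 - <<'E'
from tgt import *
from workcell import bot
import cv2
o=bot.get_obs();print(o["time"],o["q"].round(1),in_head(o))
P=tcp_for_jaw((108,5,10),.02);print(delta(o,P,toolR(.02)))
p=bot.camera("wrist");cv2.imwrite("pics/w4.png",p["color"][:,:,::-1])
import pickle;pickle.dump((o,p),open("w4.pkl","wb"))
p=bot.camera("scene");cv2.imwrite("pics/s4.png",cv2.resize(p["color"][100:260,200:440,::-1],None,fx=3,fy=3,interpolation=cv2.INTER_CUBIC))
E
```

```text
10.35 [  1.5 -12.   -5.2  67.1   3.9  -7.9] (array([203.8,   8.8,  92.2]), array([107.8,   5.8,  75.4]), array([-0.001,  0.002, -0.021]))
(array([-0.3, -1. , 65.2]), array([ 0.0013, -0.0021,  0.0013]))
```

View pics/w4.png

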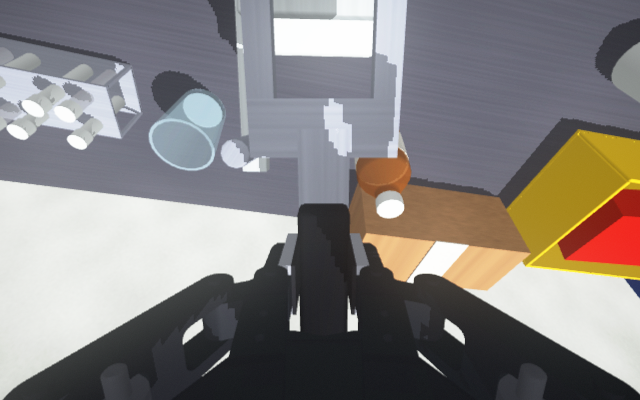

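View pics/s4.png

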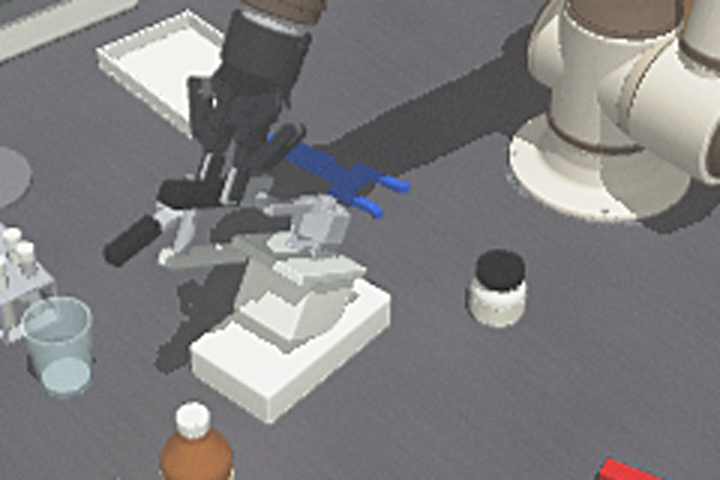

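```bash
python3 - <<'E'
from tgt import *
import pickle
o,W=pickle.load(open("w4.pkl","rb"))
for p in [(160,-45,38),(75,50,0),(75,-50,0)]: print(p,proj(W,headpt(H,np.array(p)/1e3)))
import cv2
i=W["color"][0:200,180:440,::-1];cv2.imwrite("pics/w4z.png",cv2.resize(i,None,fx=3,fy=3,interpolation=cv2.INTER_CUBIC))
E
```

```text
(160, -45, 38) [235.79583533 154.83727587]
(75, 50, 0) [393.92241203  17.54776373]
(75, -50, 0) [237.35735624  13.59161236]
```

View pics/w4z.png

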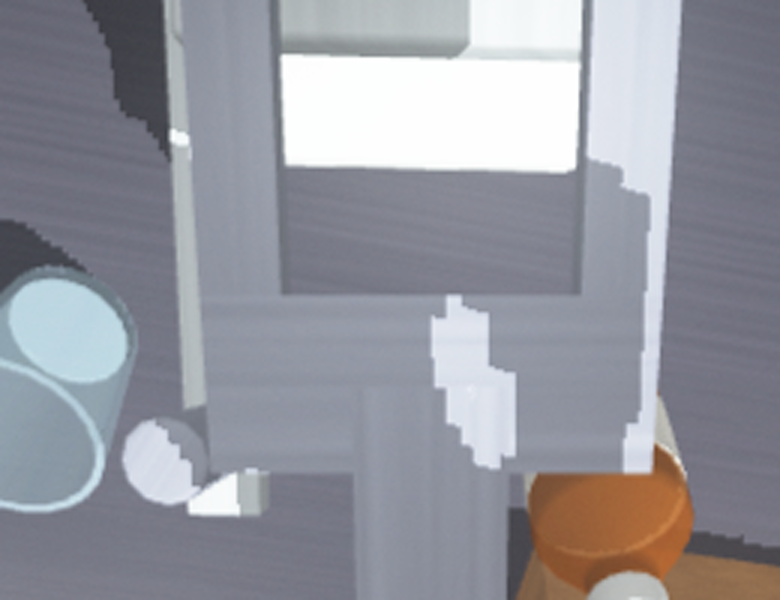

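>>> {"op": "servo_tool", "data": {
  "motion": [
    [[0, 0, 15, 0, 0, 0], [0, 0, 20, 0, 0, 0], [0, 0, 18, 0, 0, 0], [0, 0, 10, 0, 0, 0], [0, 0, 0, 0, 0, 0]]
  ]
}}

```text
time: 10.95
ee_pos: [0.6572, 0.0385, 0.2555]
tcp_rot: [-179.4, 29.8, -169.5]
wrist_force: [-0.4, -0.0, -2.6]
opening: 0.0227
```

>>> {"op": "servo_tool", "data": {
  "motion": [
    [[10, -2, 0, 0, 0, 0], [13, -2, 0, 0, 0, 0], [12, -2, 0, 0, 0, 0], [6, 0, 0, 0, 0, 0], [0, 0, 0, 0, 0, 0]]
  ]
}}

```text
time: 11.45
ee_pos: [0.6229, 0.0253, 0.2384]
tcp_rot: [-179.3, 30.0, -169.5]
wrist_force: [0.9, 0.4, -2.5]
opening: 0.022
```

```bash
python3 - <<'E'
from tgt import *
from workcell import bot
import cv2,pickle
o=bot.get_obs();print(o["time"],o["q"].round(1),in_head(o),o["wrist_force"])
p=bot.camera("wrist");cv2.imwrite("pics/w5.png",p["color"][:,:,::-1])
pickle.dump((o,p),open("w5.pkl","wb"))
p=bot.camera("scene");cv2.imwrite("pics/s5.png",cv2.resize(p["color"][120:230,220:360,::-1],None,fx=5,fy=5,interpolation=cv2.INTER_CUBIC))
E
```

```text
11.45 [  0.5 -13.7 -14.8  59.1   4.3  -8.7] (array([163.4,   0.7,  30.8]), array([67.4, -2.3, 13.8]), array([-0.   , -0.   , -0.021])) [ 0.92004337  0.37354176 -2.46712651]
```

View pics/w5.png

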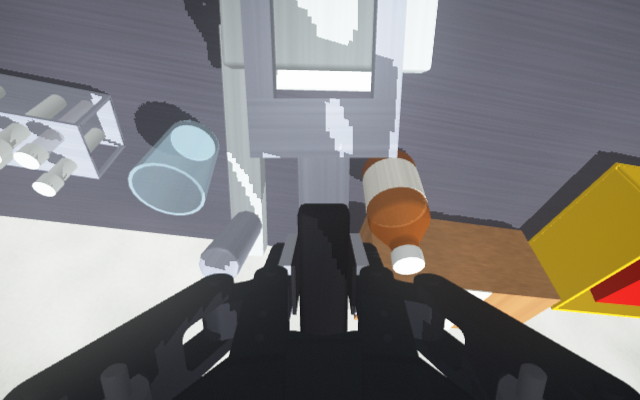

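View pics/s5.png

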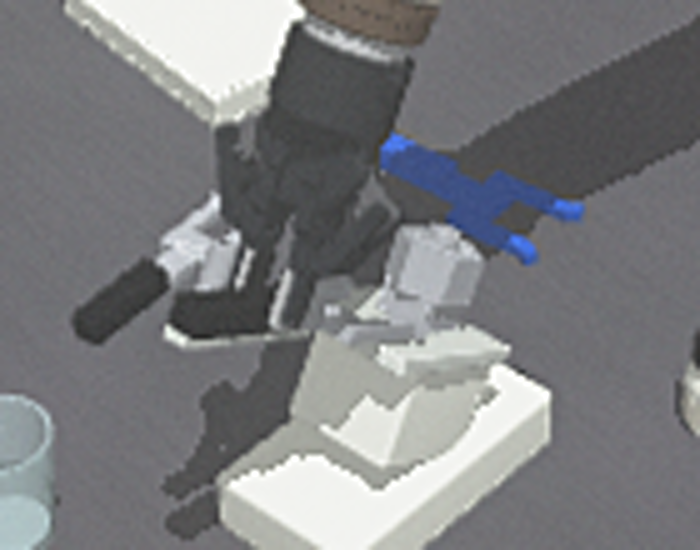

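>>> {"op": "servo_tool", "data": {
  "motion": [
    [[7, 2, 2, 0, 0, 0], [8, 1, 2, 0, 0, 0], [8, 1, 0, 0, 0, 0], [0, 0, 0, 0, 0, 0]]
  ]
}}

```text
time: 11.95
ee_pos: [0.6041, 0.0262, 0.2217]
tcp_rot: [-179.3, 29.9, -169.5]
wrist_force: [-0.1, 0.9, -3.1]
opening: 0.0223
```

>>> {"op": "servo_tool", "data": {
  "motion": [
    [[5, 0, 0, 0, 0, 0], [5, 0, 0, 0, 0, 0], [5, 0, 0, 0, 0, 0], [5, 0, 0, 0, 0, 0]]
  ]
}}

```text
time: 12.35
ee_pos: [0.5878, 0.0229, 0.2126]
tcp_rot: [-179.3, 30.0, -169.5]
wrist_force: [-0.2, -0.7, -2.9]
opening: 0.022
```

```bash
python3 - <<'E'
from tgt import *
from workcell import bot
import cv2,pickle
o=bot.get_obs();print(o["time"],o["q"].round(1),in_head(o),o["wrist_force"])
p=bot.camera("wrist");cv2.imwrite("pics/w6.png",p["color"][:,:,::-1])
pickle.dump((o,p),open("w6.pkl","wb"))
p=bot.camera("scene");cv2.imwrite("pics/s6.png",cv2.resize(p["color"][120:230,220:360,::-1],None,fx=5,fy=5,interpolation=cv2.INTER_CUBIC))
E
```

```text
12.35 [  0.2 -18.7 -21.5  57.5   4.4  -8.9] (array([120.2,   3.9,  26. ]), array([24.2,  0.9,  9. ]), array([-0.   ,  0.   , -0.021])) [-0.24670701 -0.70168692 -2.88094061]
```

View pics/w6.png

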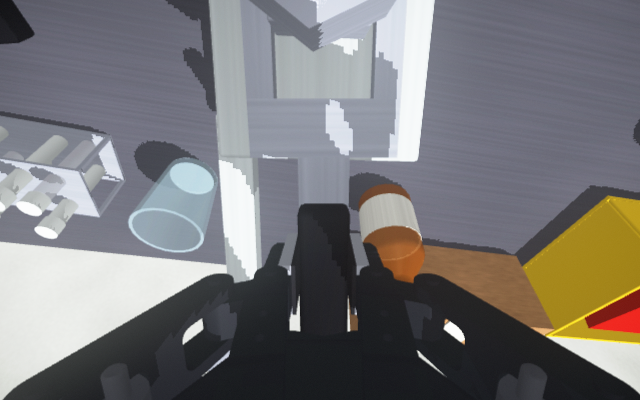

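View pics/s6.png

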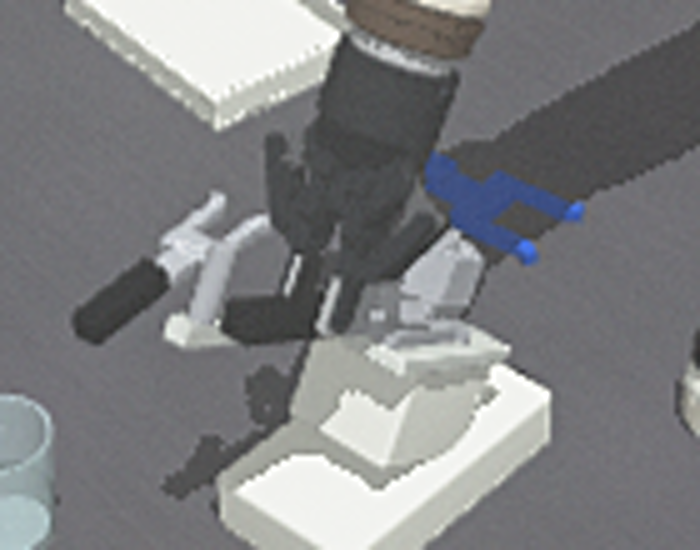

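>>> {"op": "servo_tool", "data": {
  "motion": [
    [[5, 0, 0, 0, 0, 0], [5, 0, 0, 0, 0, 0], [5, 0, 0, 0, 0, 0], [4, 0, 0, 0, 0, 0]]
  ]
}}

```text
time: 12.85
ee_pos: [0.5715, 0.02, 0.203]
tcp_rot: [-179.3, 30.0, -169.5]
wrist_force: [0.4, -0.2, -3.3]
opening: 0.0224
```

>>> {"op": "servo_tool", "data": {
  "motion": [
    [[2, 0, 0, 0, 0, 0], [2, 0, 0, 0, 0, 0], [1, 0, 0, 0, 0, 0], [0, 0, 0, 0, 0, 0]]
  ]
}}

```text
time: 13.25
ee_pos: [0.5677, 0.0192, 0.2008]
tcp_rot: [-179.3, 30.0, -169.5]
wrist_force: [0.3, -0.5, -1.9]
opening: 0.022
```

```bash
python3 - <<'E'
from tgt import *
from workcell import bot
import cv2,pickle
o=bot.get_obs();print(o["time"],o["q"].round(1),in_head(o),o["wrist_force"])
p=bot.camera("wrist");cv2.imwrite("pics/w7.png",p["color"][:,:,::-1])
pickle.dump((o,p),open("w7.pkl","wb"))
E
```

```text
13.25 [ -0.3 -21.6 -24.9  57.    4.7  -9.3] (array([96.6,  3.4, 26. ]), array([0.6, 0.4, 9. ]), array([-0.   ,  0.   , -0.021])) [ 0.34601067 -0.46462604 -1.90061923]
```

View pics/w7.png

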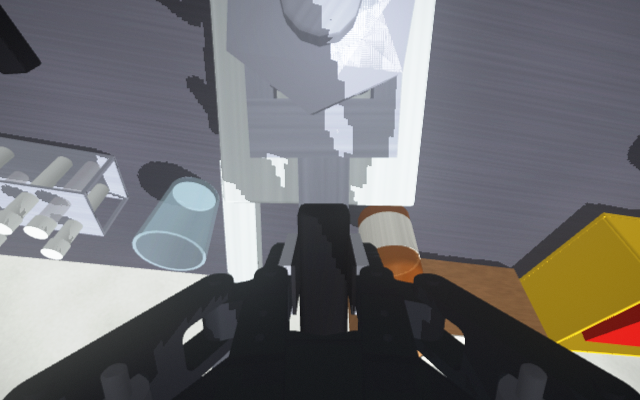

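>>> {"op": "servo_tool", "data": {
  "motion": [
    [[1, 0, 0, 0, 0, 0], [1, 0, 0, 0, 0, 0], [0, 0, 1, 0, 0, 0], [0, 0, 0, 0, 0, 0]]
  ]
}}

```text
time: 13.7
ee_pos: [0.5664, 0.019, 0.1992]
tcp_rot: [-179.3, 30.0, -169.5]
wrist_force: [-3.8, 0.2, -0.1]
opening: 0.0223
```

>>> {"op": "servo_tool", "data": {
  "motion": [
    [[0, 0, 1, 0, 0, 0], [0, 0, 1, 0, 0, 0], [0, 0, 0, 0, 0, 0]]
  ]
}}

```text
time: 14.0
ee_pos: [0.5668, 0.019, 0.1989]
tcp_rot: [-179.3, 30.0, -169.5]
wrist_force: [-18.1, -2.1, 13.0]
opening: 0.0223
```

>>> {"op": "servo_tool", "data": {
  "motion": [
    [[0, 0, -1, 0, 0, 0], [0, 0, 0, 0, 0, 0]]
  ]
}}

```text
time: 14.2
ee_pos: [0.5666, 0.019, 0.199]
tcp_rot: [-179.3, 30.0, -169.5]
wrist_force: [-12.2, -0.8, 6.8]
opening: 0.0225
```

>>> {"op": "servo_tool", "data": {
  "motion": [
    [[0, 0, 0, 0, 0, 0], [0, 0, 0, 0, 0, 0], [0, 0, 0, 0, 0, 0], [0, 0, 0, 0, 0, 0]]
  ],
  "gripper": 60
}}

```text
time: 14.6
ee_pos: [0.5672, 0.0191, 0.1982]
tcp_rot: [-179.3, 30.0, -169.5]
wrist_force: [-0.4, -0.1, 0.1]
opening: 0.0598
```

```bash
python3 - <<'E'
from tgt import *
from workcell import bot
import cv2,pickle
o=bot.get_obs();print(o["time"],o["q"].round(1),in_head(o),o["wrist_force"],o["opening"])
p=bot.camera("wrist");cv2.imwrite("pics/w8.png",p["color"][:,:,::-1])
pickle.dump((o,p),open("w8.pkl","wb"))
p=bot.camera("scene");cv2.imwrite("pics/s8.png",cv2.resize(p["color"][120:230,220:360,::-1],None,fx=5,fy=5,interpolation=cv2.INTER_CUBIC))
E
```

```text
14.6 [ -0.3 -21.7 -25.3  56.8   4.7  -9.3] (array([94.8,  3.4, 24. ]), array([-1.1,  0.4,  7. ]), array([-0.   ,  0.   , -0.021])) [-0.3605329  -0.09137621  0.11687293] 0.059814559110472204
```

View pics/w8.png

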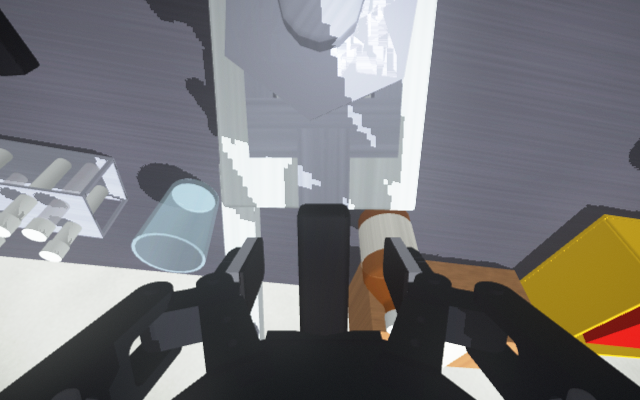

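View pics/s8.png

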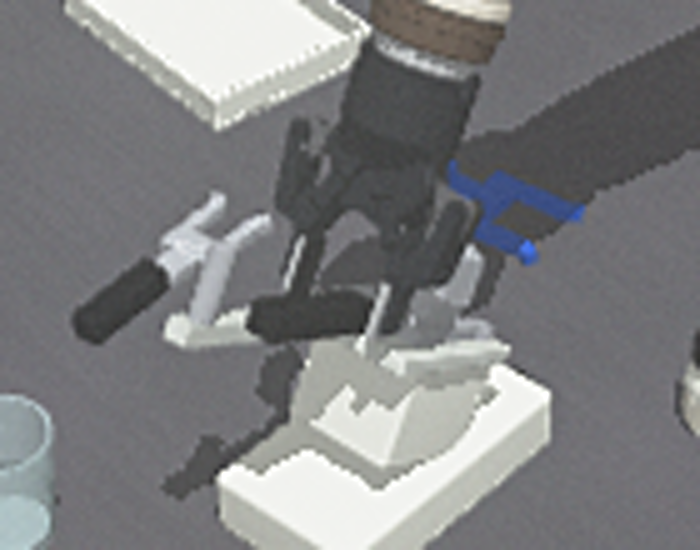

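>>> {"op": "servo_tool", "data": {
  "motion": [
    [[0, 0, -15, 0, 0, 0], [0, 0, -30, 0, 0, 0], [0, 0, -35, 0, 0, 0], [10, -2, -20, 0, 0, 0], [15, -2, -5, 0, 0, 0]]
  ],
  "gripper": 85
}}

```text
time: 15.2
ee_pos: [0.4947, 0.0028, 0.28]
tcp_rot: [-179.3, 30.2, -169.5]
wrist_force: [0.1, 0.9, -0.2]
opening: 0.085
```

>>> {"op": "servo_tool", "data": {
  "motion": [
    [[0, 0, 0, 0, 0, 0], [0, 0, 0, 0, 0, 0]]
  ]
}}

```text
time: 15.4
ee_pos: [0.4949, 0.0028, 0.2766]
tcp_rot: [-179.3, 30.0, -169.5]
wrist_force: [-0.5, -0.7, -0.3]
opening: 0.0849
```

```bash
python3 - <<'E'
from tgt import *
from workcell import bot
import cv2,pickle
o=bot.get_obs();print(o["time"],o["q"].round(1),in_head(o),o["wrist_force"],o["opening"])
p=bot.camera("wrist");cv2.imwrite("pics/w9.png",p["color"][:,:,::-1])
pickle.dump((o,p),open("w9.pkl","wb"))
i=p["color"][0:230,190:450,::-1];cv2.imwrite("pics/w9z.png",cv2.resize(i,None,fx=2.5,fy=2.5,interpolation=cv2.INTER_CUBIC))
E
```

```text
15.4 [ -2.9 -30.8 -22.4  69.    6.  -11.6] (array([ 70. ,  -1.2, 128.9]), array([-26. ,  -4.2, 111.9]), array([-0.   , -0.   , -0.021])) [-0.46638507 -0.67127624 -0.33593869] 0.08489929810823309
```

View pics/w9z.png

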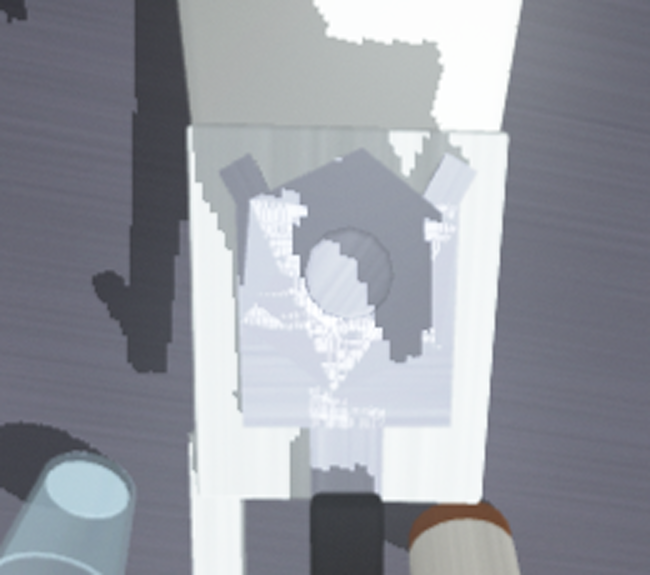

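```bash
python3 - <<'E'
from tgt import *
import pickle
o,W=pickle.load(open("w9.pkl","rb"))
z=lambda a,b:(190+a/2.5,b/2.5)
hr=headR(H[2]);O=np.array([H[0],H[1],.13])
def plane(u,zz):
    a,d=ray(W,u);a=hr.T@(a-O);d=hr.T@d;return ((a+d*(zz/1e3-a[2])/d[2])*1e3).round(1)
print("stud",plane(z(348,273),64))
V=[(360,148),(442,215),(333,390)]
for v in V:
    p=plane(z(*v),54);print(p,np.arctan2(p[1],p[0]))
print("spanner back corners",plane(z(244,427),10),plane(z(450,426),10), plane(z(310,493),22),plane(z(383,493),22))
print("deck",plane(z(187,127),0),plane(z(507,133),0),plane(z(196,497),0),plane(z(480,503),0))
# nut grasp target: tool y along flat normal
for yaw in (0,-.083):
    print(yaw,delta(o,headpt(H,(0,0,.105)),toolR(yaw)))
E
```

```text
stud [-0.9 -0.4 64. ]
[-30.3   1.9  54. ] 3.0789683782176436
[-15.4  22.7  54. ] 2.166887732690941
[28.6 -3.4 54. ] -0.11832578250553304
spanner back corners [ 47.  -32.1  10. ] [45.3 35.1 10. ] [65.6 -9.9 22. ] [65.1 13.3 22. ]
deck [-44.  -49.8   0. ] [-44.5  48.6   0. ] [ 74.  -50.3   0. ] [74. 49.  0.]
0 (array([70. ,  2.7, 23.9]), array([0.0001, 0.0002, 0.0207]))
-0.083 (array([70. ,  2.7, 23.9]), array([1.000e-04, 2.000e-04, 1.037e-01]))
```

>>> {"op": "servo_tool", "data": {
  "motion": [
    [[20, 1, 0, 0, 0, 0], [35, 1, 0, 0, 0, 0], [15, 1, 0, 0, 0, 0.11], [0, 0, 25, 0, 0, 0], [0, 0, 35, 0, 0, 0]]
  ]
}}

```text
time: 15.95
ee_pos: [0.4652, -0.0005, 0.1907]
tcp_rot: [177.1, 30.1, -176.8]
wrist_force: [0.8, -0.2, 0.5]
opening: 0.085
```

>>> {"op": "servo_tool", "data": {
  "motion": [
    [[0, 0, 0, 0, 0, 0], [0, 0, 0, 0, 0, 0]]
  ]
}}

```text
time: 16.15
ee_pos: [0.464, -0.0002, 0.1888]
tcp_rot: [177.0, 29.7, -176.7]
wrist_force: [0.3, 0.3, 0.2]
opening: 0.0849
```

```bash
python3 - <<'E'
from tgt import *
from workcell import bot
o=bot.get_obs();print(o["time"],o["q"].round(1),in_head(o),o["wrist_force"],o["opening"])
print(delta(o,headpt(H,(-.0005,0,.042)),toolR(-.09)))
E
```

```text
16.15 [ -3.7 -37.2 -35.6  62.4   6.4  -6.1] (array([-0.8,  0.7, 68.4]), array([-96.5,   8.2,  51.6]), array([-0.001,  0.003,  0.089])) [0.26192596 0.34263821 0.1739049 ] 0.08492049986372781
(array([-0.4, -0.7, 26.4]), array([ 0.0008, -0.0027,  0.0013]))
```

>>> {"op": "servo_tool", "data": {
  "motion": [
    [[0, -1, 13, 0, 0, 0], [0, 0, 13, 0, 0, 0], [0, 0, 0, 0, 0, 0]]
  ]
}}

```text
time: 16.45
ee_pos: [0.4769, 0.0007, 0.1651]
tcp_rot: [177.0, 29.7, -176.8]
wrist_force: [-0.7, 0.2, 0.5]
opening: 0.0849
```

>>> {"op": "servo_tool", "data": {
  "motion": [
    [[0, 0, 0, 0, 0, 0], [0, 0, 0, 0, 0, 0], [0, 0, 0, 0, 0, 0], [0, 0, 0, 0, 0, 0], [0, 0, 0, 0, 0, 0]]
  ],
  "gripper": 0,
  "newtons": 90
}}

```text
time: 16.95
ee_pos: [0.4768, 0.0015, 0.1683]
tcp_rot: [176.9, 29.9, -176.7]
wrist_force: [-9.2, 6.0, 6.2]
opening: 0.0501
```

```bash
python3 - <<'E'
from tgt import *
from workcell import bot
import cv2
o=bot.get_obs();print(o["time"],o["q"].round(1),in_head(o),o["wrist_force"],o["torque"],o["opening"])
p=bot.camera("wrist");cv2.imwrite("pics/w10.png",p["color"][:,:,::-1])
p=bot.camera("scene");cv2.imwrite("pics/s10.png",cv2.resize(p["color"][120:230,220:360,::-1],None,fx=5,fy=5,interpolation=cv2.INTER_CUBIC))
E
```

```text
16.95 [ -3.4 -35.6 -37.1  59.1   6.4  -5.8] (array([ 0.1,  0.4, 44.1]), array([-95.6,   7.9,  27.1]), array([-0.003, -0.001,  0.088])) [-9.19463802  6.01505689  6.17806446] [1.05269314 1.29758504 0.66633579] 0.05010921113085126
```

View pics/w10.png

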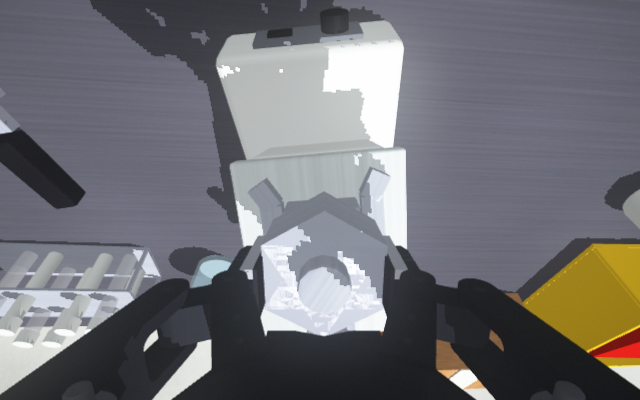

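View pics/s10.png

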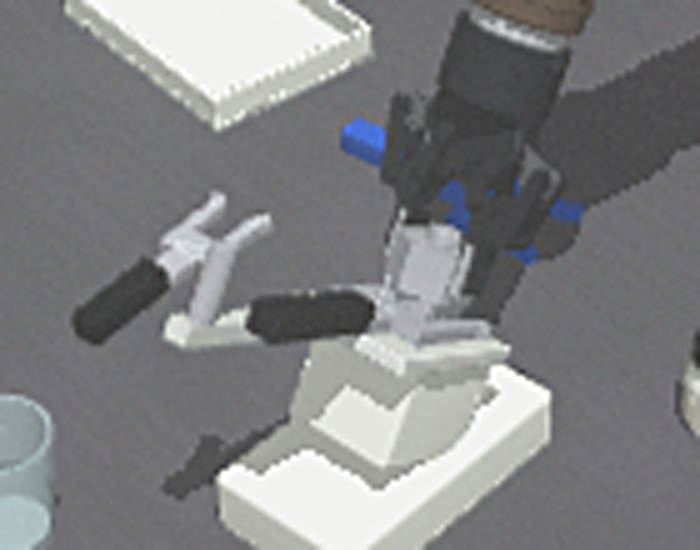

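>>> {"op": "servo_tool", "data": {
  "motion": [
    [[0, 0, 0, 0, 0, 0.05], [0, 0, 0, 0, 0, 0.08], [0, 0, 0, 0, 0, 0.08], [0, 0, 0, 0, 0, 0.08], [0, 0, 0, 0, 0, 0.08]]
  ]
}}

```text
time: 17.55
ee_pos: [0.4767, 0.0013, 0.1682]
tcp_rot: [165.5, 26.6, 159.3]
wrist_force: [-8.5, 4.0, 5.7]
opening: 0.0508
```

>>> {"op": "servo_tool", "data": {
  "motion": [
    [[0, 0, 0, 0, 0, 0.06], [0, 0, 0, 0, 0, 0.05], [0, 0, 0, 0, 0, 0.05]]
  ]
}}

```text
time: 17.85
ee_pos: [0.4767, 0.0013, 0.1682]
tcp_rot: [161.3, 24.0, 149.6]
wrist_force: [-10.0, 5.4, 6.9]
opening: 0.0504
```

```bash
python3 - <<'E'
from tgt import *
from workcell import bot
import cv2
o=bot.get_obs();print(o["time"],o["q"].round(1),in_head(o),o["wrist_force"],o["torque"],headR(H[2]).T@o["torque"],o["opening"])
p=bot.camera("wrist");cv2.imwrite("pics/w11.png",p["color"][:,:,::-1])
p=bot.camera("scene");cv2.imwrite("pics/s11.png",cv2.resize(p["color"][120:230,220:360,::-1],None,fx=5,fy=5,interpolation=cv2.INTER_CUBIC))
E
```

```text
17.85 [ -3.4 -35.6 -37.1  59.1   6.3  24.7] (array([-0. ,  0.2, 44.1]), array([-78.7,  55.2,  27.2]), array([-0.002,  0.   ,  0.62 ])) [-9.9672244   5.36854082  6.86467758] [0.50810249 1.3102985  0.75935545] [0.99382317 1.21332221 0.30304407] 0.050445563260715365
```

View pics/w11.png

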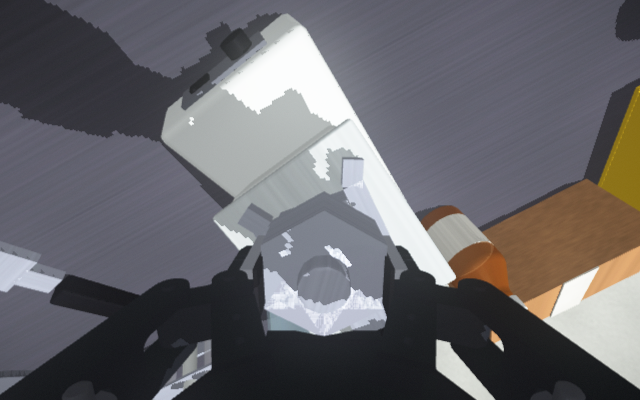

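View pics/s11.png

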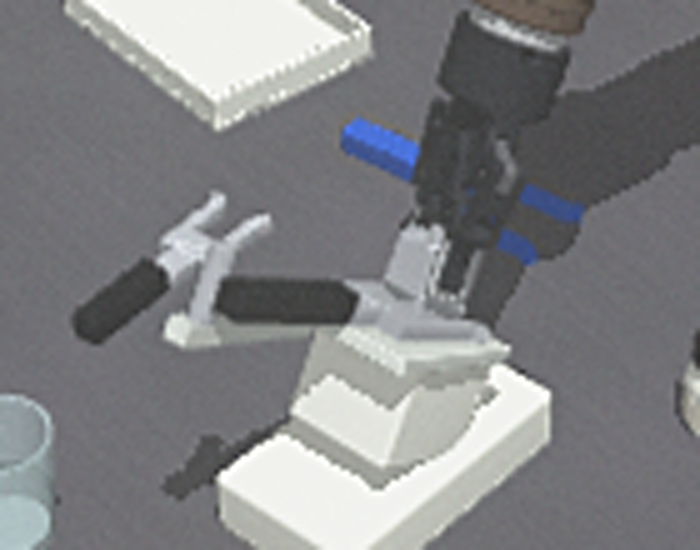

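>>> {"op": "servo_tool", "data": {
  "motion": [
    [[0, 0, 0, 0, 0, 0.05], [0, 0, 0, 0, 0, 0.05], [0, 0, 0, 0, 0, 0.05], [0, 0, 0, 0, 0, 0]]
  ]
}}

```text
time: 18.35
ee_pos: [0.4767, 0.0012, 0.1682]
tcp_rot: [158.0, 21.0, 140.9]
wrist_force: [-9.7, 3.1, 6.9]
opening: 0.0505
```

```bash
cat > st.py <<'E'
from tgt import *
from workcell import bot
o=bot.get_obs();print(o["time"],o["q"][5].round(1),in_head(o)[0],in_head(o)[2],o["wrist_force"].round(1),(headR(H[2]).T@o["torque"]).round(2),o["opening"].round(4),o["joint_efforts"][5].round(2))
E
python3 st.py
```

```text
Traceback (most recent call last):
  File "st.py", line 3, in <module>
    o=bot.get_obs();print(o["time"],o["q"][5].round(1),in_head(o)[0],in_head(o)[2],o["wrist_force"].round(1),(headR(H[2]).T@o["torque"]).round(2),o["opening"].round(4),o["joint_efforts"][5].round(2))
                                                                                                                                                  ^^^^^^^^^^^^^^^^^^
AttributeError: 'float' object has no attribute 'round'
```

>>> {"op": "servo_tool", "data": {
  "motion": [
    [[0, 0, 0, 0, 0, 0.05], [0, 0, 0, 0, 0, 0.05], [0, 0, 0, 0, 0, 0.03], [0, 0, 0, 0, 0, 0]]
  ]
}}

```text
time: 18.75
ee_pos: [0.4766, 0.0011, 0.1682]
tcp_rot: [155.6, 18.1, 133.7]
wrist_force: [-10.1, 3.8, 6.1]
opening: 0.0509
```

```bash
python3 st.py
```

```text
Traceback (most recent call last):
  File "st.py", line 3, in <module>
    o=bot.get_obs();print(o["time"],o["q"][5].round(1),in_head(o)[0],in_head(o)[2],o["wrist_force"].round(1),(headR(H[2]).T@o["torque"]).round(2),o["opening"].round(4),o["joint_efforts"][5].round(2))
                                                                                                                                                  ^^^^^^^^^^^^^^^^^^
AttributeError: 'float' object has no attribute 'round'
```

```bash
sed -i 's/o\["opening"\].round(4)/o["opening"]/; s/o\["joint_efforts"\]\[5\].round(2)/o["joint_efforts"]/' st.py; python3 st.py
```

```text
18.75 40.7 [-0.1  0.  44.1] [-0.002  0.     0.899] [-10.1   3.8   6.1] [0.84 1.44 0.06] 0.05087452270147895 [ -1.67560022 -12.2089693   51.04429722  -7.67322868  -0.69327699
   0.44072882]
```

>>> {"op": "servo_tool", "data": {
  "motion": [
    [[0, 0, 0, 0, 0, 0.04], [0, 0, 0, 0, 0, 0.04], [0, 0, 0, 0, 0, 0]]
  ]
}}

```text
time: 19.05
ee_pos: [0.4766, 0.0011, 0.1681]
tcp_rot: [154.4, 16.2, 129.4]
wrist_force: [-11.0, 2.8, 6.1]
opening: 0.0508
```

```bash
python3 st.py
```

```text
19.05 45.2 [-0.1  0.1 44.1] [-0.001  0.001  0.977] [-11.    2.8   6.1] [0.67 1.47 1.64] 0.0507597537611431 [ -2.59377055 -12.02398181  51.11549735  -7.753205    -0.40083446
   2.14303426]
```

>>> {"op": "servo_tool", "data": {
  "motion": [
    [[0, 0, 0, 0, 0, 0.04], [0, 0, 0, 0, 0, 0.04], [0, 0, 0, 0, 0, 0]]
  ]
}}

```text
time: 19.35
ee_pos: [0.4772, 0.0004, 0.1685]
tcp_rot: [153.3, 14.4, 125.2]
wrist_force: [-6.6, -2.7, 3.8]
opening: 0.0507
```

```bash
python3 st.py; python3 - <<'E'
from workcell import bot
import cv2
p=bot.camera("wrist");cv2.imwrite("pics/w12.png",p["color"][:,:,::-1])
E
```

```text
19.35 49.6 [ 0.4 -0.8 44.2] [ 0.    -0.002  1.055] [-6.6 -2.7  3.8] [-0.67  0.99  3.04] 0.050711790684898624 [ -0.88330222 -12.66933203  50.49519539  -6.07084125   1.25398781
   3.46512124]
```

View pics/w12.png

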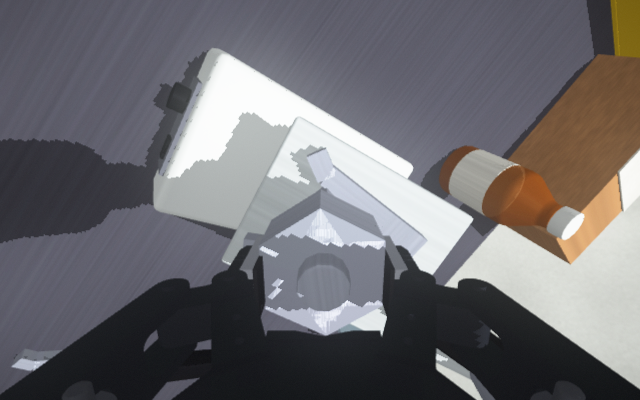

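>>> {"op": "servo_tool", "data": {
  "motion": [
    [[0, 0, 0, 0, 0, 0.03], [0, 0, 0, 0, 0, 0], [0, 0, 0, 0, 0, 0]]
  ]
}}

```text
time: 19.7
ee_pos: [0.4771, 0.0004, 0.1685]
tcp_rot: [152.9, 13.6, 123.8]
wrist_force: [-6.9, -3.7, 4.2]
opening: 0.0508
```

```bash
python3 st.py
```

```text
19.7 51.2 [ 0.4 -0.8 44.2] [ 1.000e-03 -2.000e-03  1.083e+00] [-6.9 -3.7  4.2] [-0.71  1.06  4.28] 0.05077281580080365 [ -1.76823355 -12.44474888  50.52848697  -6.17593959   1.3939742
   4.29464087]
```

>>> {"op": "servo_tool", "data": {
  "motion": [
    [[0, 0, 0, 0, 0, -0.05], [0, 0, 0, 0, 0, -0.05], [0, 0, 0, 0, 0, 0]]
  ]
}}

```text
time: 20.0
ee_pos: [0.4773, 0.0003, 0.1685]
tcp_rot: [154.2, 16.0, 128.8]
wrist_force: [-5.3, -1.0, 5.5]
opening: 0.0508
```

```bash
python3 st.py;python3 - <<'E'
from workcell import bot
import cv2
p=bot.camera("wrist");cv2.imwrite("pics/w13.png",p["color"][:,:,::-1])
p=bot.camera("scene");cv2.imwrite("pics/s13.png",cv2.resize(p["color"][120:230,220:360,::-1],None,fx=5,fy=5,interpolation=cv2.INTER_CUBIC))
E
```

```text
20.0 45.7 [ 0.5 -0.8 44.1] [-0.    -0.002  0.988] [-5.3 -1.   5.5] [-0.37  0.7   0.17] 0.05076590165543801 [  0.63680347 -12.34495729  49.70243454  -5.96065074   0.72330711
  -0.58142709]
```

View pics/w13.png

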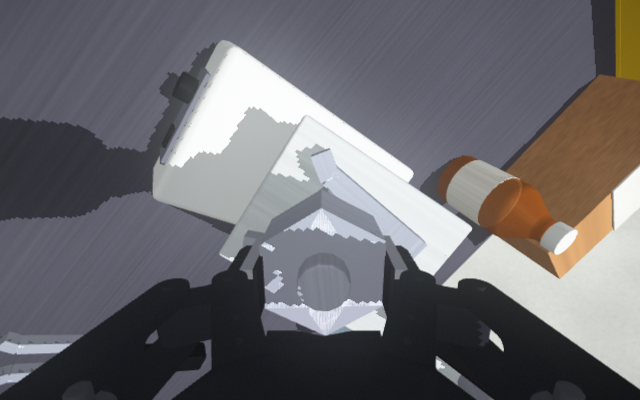

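View pics/s13.png

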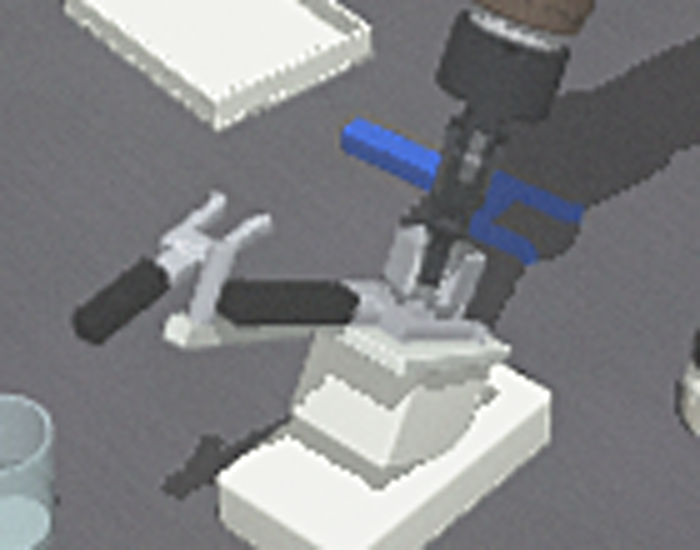

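>>> {"op": "servo_tool", "data": {
  "motion": [
    [[0, 0, 0, 0, 0, 0.04], [0, 0, 0, 0, 0, 0.04], [0, 0, 0, 0, 0, 0.02], [0, 0, 0, 0, 0, 0], [0, 0, 0, 0, 0, 0]]
  ]
}}

```text
time: 20.6
ee_pos: [0.4772, 0.0004, 0.1685]
tcp_rot: [152.9, 13.6, 123.7]
wrist_force: [-8.1, -5.0, 7.0]
opening: 0.0508
```

```bash
python3 st.py
```

```text
20.6 51.2 [ 0.4 -0.8 44.2] [ 1.000e-03 -2.000e-03  1.084e+00] [-8.1 -5.   7. ] [-0.76  1.16  4.48] 0.05084669481316209 [ -1.7241253  -11.71790868  49.75660443  -6.21827647   1.48352891
   4.48315769]
```

>>> {"op": "servo_tool", "data": {
  "motion": [
    [[0, 0, 0, 0, 0, 0], [0, 0, 0, 0, 0, 0], [0, 0, 0, 0, 0, 0], [0, 0, 0, 0, 0, 0], [0, 0, 0, 0, 0, 0]]
  ],
  "gripper": 85
}}

```text
time: 21.1
ee_pos: [0.477, 0.0006, 0.167]
tcp_rot: [152.9, 13.4, 123.5]
wrist_force: [-0.4, 0.1, -0.3]
opening: 0.0851
```

```bash
python3 st.py;python3 - <<'E'
from workcell import bot
import cv2
p=bot.camera("wrist");cv2.imwrite("pics/w14.png",p["color"][:,:,::-1])
E
```

```text
21.1 51.5 [-0.5 -0.6 43. ] [-0.000e+00  1.000e-03  1.089e+00] [-0.4  0.1 -0.3] [-0.01  0.42 -0.02] 0.08513661405642671 [-6.98185304e-04 -1.55425161e+01  5.24328375e+01 -5.38877383e+00
  3.09040826e-01  9.04631568e-03]
```

View pics/w14.png

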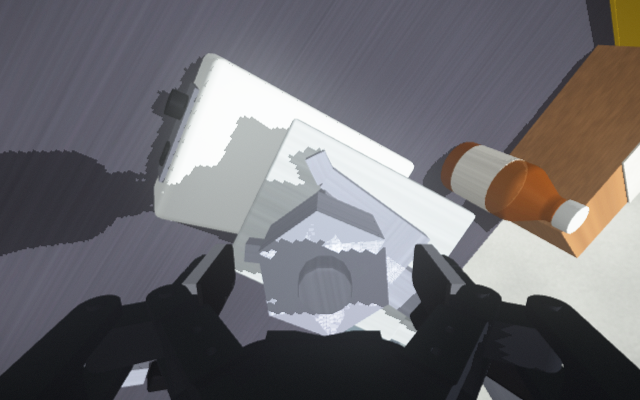

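>>> {"op": "servo_tool", "data": {
  "motion": [
    [[0, 0, -15, 0, 0, 0], [0, 0, -30, 0, 0, 0], [0, 0, -40, 0, 0, 0], [0, 0, 0, 0, 0, -0.145], [0, 0, 0, 0, 0, -0.145]]
  ]
}}

```text
time: 21.65
ee_pos: [0.4352, -0.0063, 0.2424]
tcp_rot: [157.5, 20.6, 139.5]
wrist_force: [-0.2, 0.6, -0.3]
opening: 0.0852
```

>>> {"op": "servo_tool", "data": {
  "motion": [
    [[0, 0, 0, 0, 0, -0.145], [0, 0, 0, 0, 0, -0.145], [0, 0, 0, 0, 0, -0.145], [0, 0, 0, 0, 0, -0.145], [0, 0, 0, 0, 0, -0.145]]
  ]
}}

```text
time: 22.15
ee_pos: [0.4351, -0.0062, 0.2406]
tcp_rot: [177.7, 29.9, -175.4]
wrist_force: [1.5, -0.4, -0.3]
opening: 0.0848
```

>>> {"op": "servo_tool", "data": {
  "motion": [
    [[0, 0, 0, 0, 0, -0.075], [-25, 0, 0, 0, 0, 0], [-35, 0, 0, 0, 0, 0], [-10, 0, 0, 0, 0, 0], [0, 0, 0, 0, 0, 0]]
  ]
}}

```text
time: 22.65
ee_pos: [0.4955, 0.0037, 0.2756]
tcp_rot: [-180.0, 29.9, -170.8]
wrist_force: [-0.1, -0.0, -0.2]
opening: 0.0847
```

```bash
python3 st.py;python3 - <<'E'
from workcell import bot
import cv2,pickle
o=bot.get_obs();p=bot.camera("wrist");pickle.dump((o,p),open("w15.pkl","wb"))
i=p["color"][0:230,190:450,::-1];cv2.imwrite("pics/w15z.png",cv2.resize(i,None,fx=2.5,fy=2.5,interpolation=cv2.INTER_CUBIC))
p=bot.camera("scene");cv2.imwrite("pics/s15.png",p["color"][:,:,::-1])
E
```

```text
22.65 -10.4 [ 70.2  -0.4 127.7] [-0.001  0.001 -0.001] [-0.1 -0.  -0.2] [-0.03  0.49 -0.02] 0.08473013139470946 [  0.30515945 -17.79205441  53.09586525  -5.92910215   0.26846945
   0.09043008]
```

View pics/w15z.png

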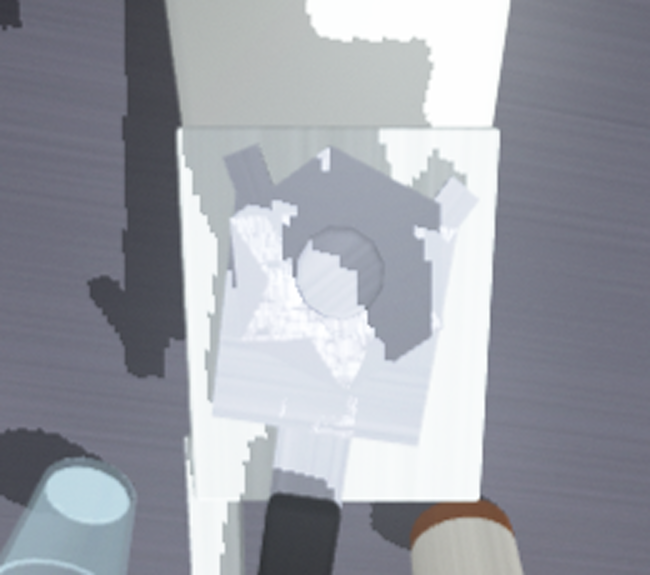

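View pics/s15.png

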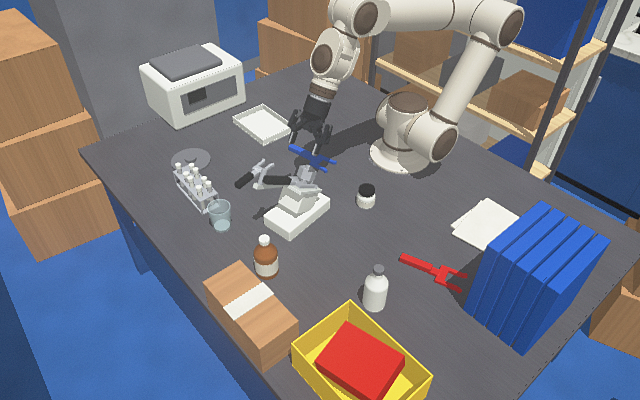

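```bash
python3 - <<'E'
from tgt import *
import pickle
o,W=pickle.load(open("w15.pkl","rb"))
z=lambda a,b:(190+a/2.5,b/2.5)
hr=headR(H[2]);O=np.array([H[0],H[1],.13])
def plane(u,zz):
    a,d=ray(W,u);a=hr.T@(a-O);d=hr.T@d;return ((a+d*(zz/1e3-a[2])/d[2])*1e3)
s=plane(z(341,272),64);print("stud",s)
for v in [(333,148),(440,205),(347,387)]:
    p=plane(z(*v),54)-s;print(p,np.arctan2(p[1],p[0]))
a,b=plane(z(213,415),10),plane(z(418,445),10);d=b-a;th=np.arctan2(-d[0],d[1]);print(a,b,np.linalg.norm(d),th)
m=(a+b)/2; print("jaw",m-np.array([np.cos(th),np.sin(th),0])*47.5)
E
```

```text
stud [-0.9386391   0.06531546 64.        ]
[-28.94201131  -1.96751371 -10.        ] -3.073715851670794
[-16.0825974   24.40575779 -10.        ] 2.153449672397374
[ 28.67208133   1.81905517 -10.        ] 0.06335851298050889
[ 42.38421936 -40.56792688  10.        ] [52.13872837 26.09491036 10.        ] 67.37272679422698 -0.14529491084876944
jaw [ 0.26196947 -0.35925688 10.        ]
```

```bash
python3 -c "
from workcell import bot
print(bot.job_done())"
```

```text
the job is handed in; nothing more can be done
None
```

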